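Open the child-resistant waste can and slide it under the cleaner's drain

ROBOT

A 6-joint arm with a two-finger parallel gripper is mounted at the origin on the work surface. World frame = base frame: x ahead of the robot, y to its left, z up, the work surface at z = 0. Lengths are in mm, angles in degrees, forces in N, time in s.
With the tool pointing down it reaches from about 350 to 850 mm from the base axis. Payload 8.1 kg.
Tool frame: the origin (TCP) lies midway between the tips of the shut fingers; the grasp point (between the pads) lies 19 mm behind it; x points along the fingers, y is the direction in which the jaws open and shut, and the axes are right-handed (so a half turn about x gives the same grasp; the last joint's range is limited). The gripper opens to 85 mm and grips with 20 to 120 N. Pads are 22 mm wide; open, the fingers measure 114 mm over their backs; the gripper's body (76 mm by 85 mm) begins 54 mm behind the grasp point. The pads swing forward as they close: fully open they stand 13 mm farther back than shut.
Start: joints at [-4.893, 7.471, 85.268, -0, 87.261, -4.893], TCP at [600.004, 0.022, 231.292] pointing down, gripper open.
Joint ranges: [-169.43, 169.43], [-51.17, 129.36], [1.28, 143.12], [-76.62, 256.62], [0, 156.53], [-152.29, 152.29]. Speed limits (degrees/s): [136.94, 136.94, 159.86, 180, 180, 180].

INTERFACE

Orientations are given as [roll, pitch, yaw] about the fixed x, y, z axes, in that order (R = Rz(yaw) Ry(pitch) Rx(roll)).
In Python, from bench import sense, snapshot, hand_in gives the robot as it stands.
- The arm moves only by the tool drive_tool, never from a script. Its argument "deltas" is a list of rows, each a list of 7 numbers: the closure in counts, from 0 (fully open) to 255 (shut), then the shift along the tool's x, y, z in m, then the turn, a rotation vector about the tool's x, y, z in rad. A call has exactly 10 rows; each row is the pose to reach, as a shift and turn from the pose commanded when the call began, along the tool's axes at that moment; what a row does not reach only later rows make up. A row lasts 1/12 s, in which the tool goes at most 41.7 mm and 7.16 degrees, less where a joint would pass 70% of its speed; a pose out of reach is approached as far as the arm can. A call with a gripper value outside its range is refused whole. The fingers move at their own pace and stop on an object; "squeeze" is the grip in N (left out, the last holds). Time passes only in rows, so rows that repeat a pose let the fingers close, or fill a call up. It gives the time, the measured TCP pose, the force and the opening at its end, in the units of the state.
- sense(): the state, without advancing time (a new reading comes with each control period).
- snapshot(name): name is "scene" or "side" or "wrist"; returns a dict with "frame" (420x560x3 uint8, blue, green, red), "fx", "fy", "cx", "cy" (pixels), "rvec" (rotation vector, rad) and "tvec" (3), from world to camera coordinates, as OpenCV has them. Camera axes: x right, y down, z forward; pixel columns grow to the right and rows downward; lengths in mm; the calibration is good to about 2 mm. A picture is of the moment at which its call begins. There is no depth.
- hand_in(): hands the job in, once; it reports no verdict.
The state is a dict: "time": time; "joint_pos": joint angles; "qd": joint speeds; "joint_efforts": joint torques, N m; "tool_pos": TCP position; "tcp_rot": TCP orientation; "ft_force": force on the tool from outside, world axes, zero at the start; "wrist_torque": the same for the moment, N m; "finger_gap": finger opening in mm.
Only numpy, scipy, OpenCV 4.12 (cv2) and the standard library are available. Lean on these libraries where they do the work, as an engineer would, in place of code of your own. Each camera call takes 0.05 s, during which the arm holds its last target.

TASK

Get the waste jerrycan ready for draining the ultrasonic cleaner: push its child-resistant cap down hard and, while holding it down, turn it anticlockwise until it is free, then lift it off and stand it right way up in the shallow steel tray. Then slide the open can along the bench, neck end first, upright and without lifting it, between the metal guides until it is fully home against their end stop, with its mouth under the drain spout. Leave the other things on the bench where they are.

Things in the scene. Friction and masses are not known exactly. Their poses are not given: they have to be found in the camera images.
- jerrycan: waste jerrycan, loose, about 0.45 kg, sliding easily on the bench: pale plastic box 160 mm long (its x) x 100 mm wide (its y) x 90 mm high; origin under its centre, z up. The neck stands at its +x end (axis at x = +45 mm, y = 0), 42 mm across, rim 120 mm high, three notched lugs out to 56 mm across; behind it a carrying handle runs along x on top. It goes into the guides +x end first.
- can_handle (a point): centre of the can's handle bar: straight, along the can's x from x = -73 to +3 mm, 18 mm wide (along the can's y), 18 mm thick, top 125 mm and underside 107 mm above the bench, 17 mm of open space between it and the can's top; it can be pinched from above across its width
- can_mouth (a point): centre of the neck's rim, 120 mm above the can's underside; the opening is 32 mm across
- cap: child-resistant cap, black, loose, about 70 g, at the start locked on the can's neck with its x and y along the can's. Ribbed skirt 66 mm across, 36 mm high; origin at the centre of the skirt's lower edge (99 mm above the bench when locked), z up. Its flat top, 36 mm above the origin, carries an upright wing grip and is free to press on at either side of the wing.
- cap_grip (a point): centre of the cap's wing grip, on the cap's axis, 46 mm above the cap's origin. The wing runs straight along the cap's y: 58 mm long, 14 mm thick (along the cap's x), 20 mm high; its foot is the cap's flat top.
- cap_top (a point): centre of the cap's flat top (foot of the wing). A spring pushes the cap up: 7 N at rest, 1.5 N more per mm pressed. It turns only while pressed at least 4 mm (13 N; 6 to 7 mm, 17 N is good; bottoms at 7.5). Anticlockwise from above it is free from 36 degrees, with a stop at 85; 60 is good. Let go there, it springs up 4 mm and lifts straight off.
- tray: shallow open steel tray, fixed: 170 mm (its x) x 140 mm (its y), rim 22 mm high, walls and floor 3 mm; origin under its centre, on the bench
- cleaner: ultrasonic parts cleaner, fixed: steel box 240 mm deep, 300 mm wide, 250 mm high, with a brass drain valve and spout on its front and aluminium can guides on the bench before it. Origin on the bench right under the spout; z up, x is the direction in which the can is slid in, towards the cleaner's front at x = +60 mm. Fully home, the can's origin lies at x = -45 mm, y = 0, its x along this x.
- spout_tip (a point): centre of the spout's lower end, 13 mm across, 131 mm above the bench: 11 mm above the rim of the open neck; the capped can does not pass under it. Its pipe and valve run from it to the cleaner, 150 to 200 mm high; nothing overhangs the guides on the open side, at cleaner x below -12 mm.
- guide_entry (a point): point on the bench, mid between the flared ends of the guides, 121 mm before the spout (cleaner x = -121 mm). Guides: two rails 36 mm high, parallel to the cleaner's x, 110 mm apart inside, from the end stop's face at cleaner x = +35 mm back to x = -80 mm, then flared outwards to about 160 mm apart at the entry.
- wash_bottle: bystander: round white wash bottle, 68 mm across, 180 mm high, bent nozzle on top; origin under its centre
- round_tin: bystander: round bare-metal solvent tin, 90 mm across, 141 mm high, cone top with a small plain 41 mm screw cap; origin under its centre
- tumbler: bystander: open steel cup, 76 mm across the rim, 130 mm high; origin under its centre
- jar: bystander: glass jar with a steel lid, 72 mm across, 85 mm high; origin under its centre
- brush: bystander: flat brush with a wooden handle, 200 mm long, lying along its x; origin under its middle
- wrench: bystander: steel spanner, 180 mm long, lying along its x; origin under its middle
Mind the look-alikes: they are no part of the job. What is shaped like the jerrycan but orange or red is not meant.

How it is judged:
By the outcome, as a careful person would: the job done as asked, in the order asked, and still so for the second after the job is handed in, with the robot touching nothing.
It also fails if it takes over 67 s, if anything falls off the work surface, if the arm or the gripper's body presses on something with over 40 N, if the wrist force passes 120 N, or if a joint passes its speed limit or range.

## Working session

There is one attempt and no reset: what is moved stays moved. The work goes in short steps, Python scripts to look and compute and a tool call to move; the robot and the scene stay as the last step left them, time stands still between calls to the robot, and variables do not carry over. Pictures are saved under pics/ and viewed, and the job is handed in when it is done.

Besides the shell and the picture viewer there is one more tool, called after "Call:" by a JSON object that holds its "name" and its "arguments", one argument or row to a line. drive_tool: Moves the arm, as the interface text tells. Its arguments: {"type":"object","properties":{"deltas":{"type":"array","items":{"type":"array","items":{"type":"number"}}},"squeeze":{"type":"number"}},"required":["deltas"]}

```bash
mkdir -p pics; ls; python3 - <<'E'
from bench import sense,snapshot
import cv2,json,numpy as np
print(sense())
for n in["scene","side","wrist"]:
    s=snapshot(n); cv2.imwrite(f"pics/{n}0.png",s["frame"])
    print(n,{k:np.round(v,4).tolist() for k,v in s.items() if k!="frame"})
E
```

```text
pics
{'time': 0.0, 'joint_pos': array([-4.89216531e+00,  7.51501978e+00,  8.53289354e+01, -6.87643969e-05,
        8.72606315e+01, -4.89111706e+00]), 'qd': array([-0.09545925, -0.09588046, -0.03615402, -0.15765007,  0.00807536,
        0.10102456]), 'joint_efforts': array([-1.90700346e-03, -5.69404185e+01, -5.00557995e+01, -2.19391650e-04,
        1.44415747e-02,  7.24149572e-05]), 'tool_pos': array([5.99459777e+02, 7.75070181e-02, 2.30248637e+02]), 'tcp_rot': array([-94.85349221,  89.89541327, 175.14546288]), 'ft_force': array([ 0.0846761 ,  0.84628728, -0.16286689]), 'wrist_torque': array([ 0.01594852, -0.06371711, -0.00731376]), 'finger_gap': 85.10738099807541}
scene {'fx': 540.0975, 'fy': 540.0975, 'cx': 285.1958, 'cy': 194.2033, 'rvec': [0.7714, 2.6195, -1.0733], 'tvec': [476.1434, -27.3552, 1608.3868]}
side {'fx': 520.1055, 'fy': 520.1055, 'cx': 288.9897, 'cy': 216.6521, 'rvec': [0.0369, -2.8496, 1.2628], 'tvec': [468.1402, 140.0341, 1528.5345]}
wrist {'fx': 355.9184, 'fy': 355.9184, 'cx': 280.4936, 'cy': 210.7213, 'rvec': [-2.8576, -0.0017, 0.0026], 'tvec': [-598.6213, -36.1422, 378.2527]}
```

View pics/scene0.png

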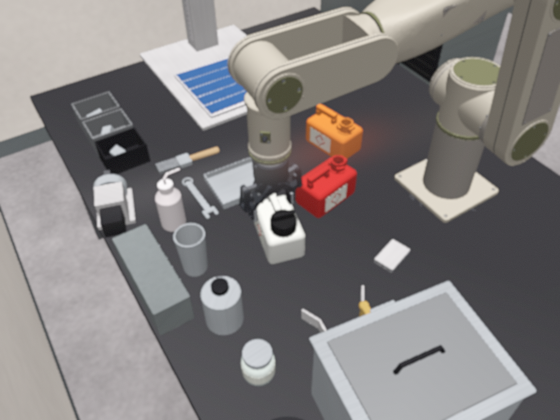

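View pics/side0.png

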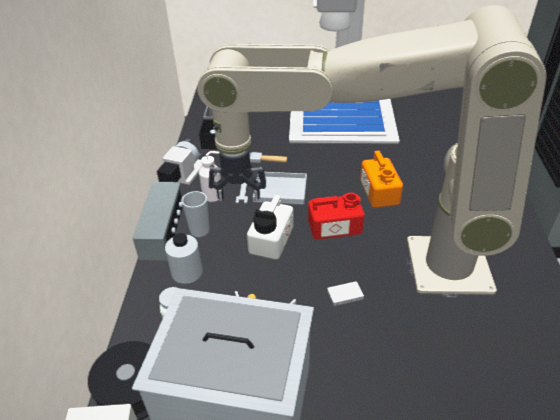

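View pics/wrist0.png

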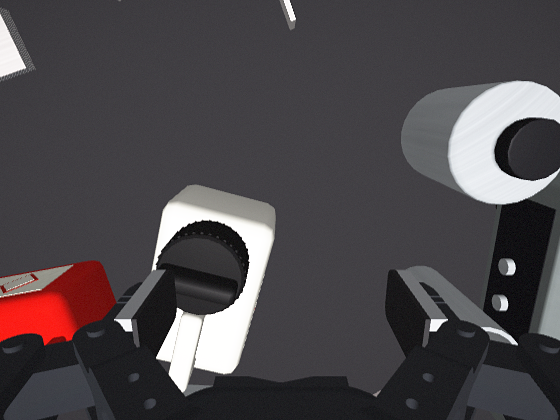

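White can (scene ~(280,232), side ~(270,232), wrist ~(215,280)) is the one wanted. The look-alikes are the orange can (scene (334,132)), the red can (scene (326,186)) and the round tin's small black cap (scene (220,287)). Next, a close crop to check the choice.

```bash
cat > h.py <<'E'
import numpy as np,cv2
from bench import sense,snapshot
from scipy.spatial.transform import Rotation as R
def cam(s):
    Rm=cv2.Rodrigues(np.array(s["rvec"],float))[0]; t=np.array(s["tvec"],float).reshape(3); return Rm,t
def ray(s,u,v):
    Rm,t=cam(s); d=Rm.T@np.array([(u-s["cx"])/s["fx"],(v-s["cy"])/s["fy"],1]); return -Rm.T@t,d
def onz(s,u,v,z):
    c,d=ray(s,u,v); return c+d*(z-c[2])/d[2]
def proj(s,P):
    Rm,t=cam(s); p=Rm@np.asarray(P,float)+t; return np.array([s["fx"]*p[0]/p[2]+s["cx"],s["fy"]*p[1]/p[2]+s["cy"]])
def tri(a,pa,b,pb):
    c1,d1=ray(a,*pa);c2,d2=ray(b,*pb);d1/=np.linalg.norm(d1);d2/=np.linalg.norm(d2)
    k=np.linalg.lstsq(np.c_[d1,-d2],c2-c1,rcond=None)[0]; p=c1+d1*k[0];q=c2+d2*k[1]
    return (p+q)/2,np.linalg.norm(p-q)
def tool(st=None):
    st=st or sense(); return R.from_euler("xyz",st["tcp_rot"],degrees=True).as_matrix(),np.array(st["tool_pos"])
def crop(s,x0,y0,x1,y1,k,name):
    cv2.imwrite("pics/"+name,cv2.resize(s["frame"][y0:y1,x0:x1],None,fx=k,fy=k,interpolation=cv2.INTER_CUBIC))
E
python3 - <<'E'
from h import *
import pickle
st=sense();T,p=tool(st);print(np.round(T,3),p)
S={n:cv2.imread(f"pics/{n}0.png") for n in["scene","side","wrist"]}
w=snapshot("wrist");sd=snapshot("side");sc=snapshot("scene")
crop(w,140,170,300,400,2.5,"c_w.png");crop(sd,200,170,340,280,5,"c_sd.png");crop(sc,230,170,330,280,5,"c_sc.png")
for u,v in[(288,10),(515,140)]:print(onz(w,u,v,0))
E
```

```text
[[-0.001  1.     0.   ]
 [ 0.     0.    -1.   ]
 [-1.    -0.001 -0.   ]] [5.99588319e+02 7.06518630e-02 2.30491854e+02]
[605.62904737 158.76227705   0.        ]
[839.89835218  39.28156985   0.        ]
```

View pics/c_w.png

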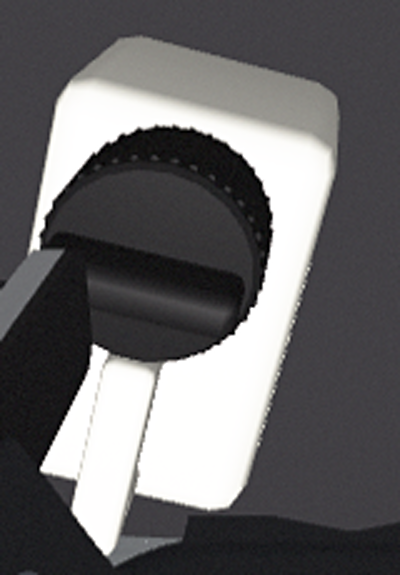

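View pics/c_sc.png

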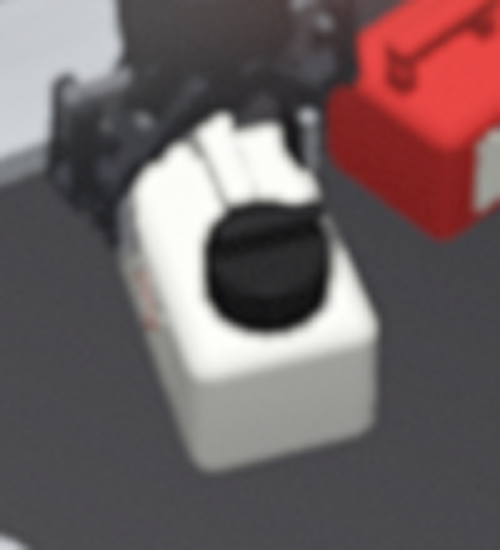

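```bash
python3 - <<'E'
from h import *
sc=snapshot("scene");sd=snapshot("side");w=snapshot("wrist")
for u,v in[(305,312),(325,330),(362,290),(362,305)]:print(onz(sc,u,v,36))
for u,v in[(237,293),(295,302),(251,297)]:print(onz(sd,u,v,36))
print("wristcam",ray(w,280,210), [onz(w,280,v,0) for v in(0,210,419)])
for u,v in[(205,200),(262,165),(262,155)]:print('tray',onz(sc,u,v,22))
crop(sd,200,170,340,330,4,"c_sd.png")
crop(sc,150,130,330,350,3,"c_sc2.png")
E
```

```text
[608.44705865 153.06309247  36.        ]
[596.75932462 217.00425402  36.        ]
[458.24391169 177.09419664  36.        ]
[484.617679   210.42459262  36.        ]
[604.459416   150.43611467  36.        ]
[446.29871651 177.87616551  36.        ]
[565.21632424 163.42667255  36.        ]
wristcam (array([599.51576276,  71.79138904, 372.84948412]), array([-0.0016684 , -0.27833519, -0.96048569])) [array([598.76592213, 167.18096978,   0.        ]), array([598.86810719, -36.25512543,   0.        ]), array([ 599.01196642, -322.658633  ,    0.        ])]
tray [ 635.76827068 -314.21225514   22.        ]
tray [ 423.42799924 -352.21709001   22.        ]
tray [ 399.82076617 -391.58845811   22.        ]
```

View pics/c_sd.png

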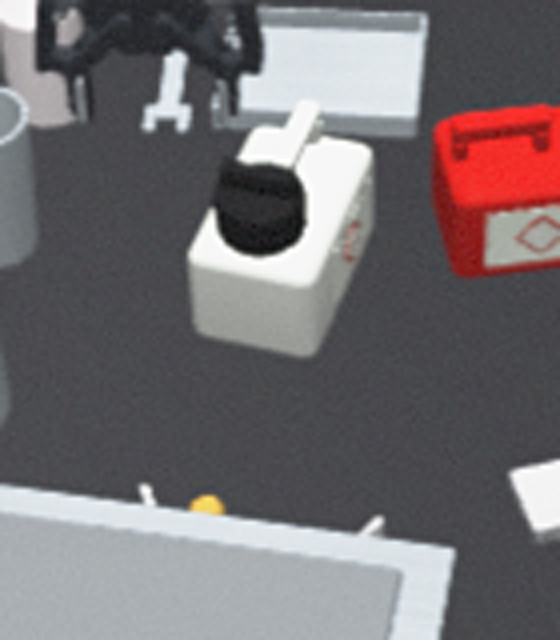

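Crop confirms it: pale can, black winged cap (scene crop (270,265)), with the handle behind it. I'll raise and shift the arm so the wrist camera sees can, guides and tray.

Call:
{"name": "drive_tool", "arguments": {
  "deltas": [
    [0,-0.03,0,-0.03,0,0,0],
    [0,-0.06,0,-0.05,0,0,0],
    [0,-0.09,0,-0.07,0,0,0],
    [0,-0.12,0,-0.08,0,0,0],
    [0,-0.14,0,-0.09,0,0,0],
    [0,-0.15,0,-0.1,0,0,0],
    [0,-0.15,0,-0.1,0,0,0],
    [0,-0.15,0,-0.1,0,0,0],
    [0,-0.15,0,-0.1,0,0,0],
    [0,-0.15,0,-0.1,0,0,0]
  ]
}}

```text
time: 1.28
tool_pos: [599.5, 99.3, 379.3]
tcp_rot: [-81.4, 89.8, -171.4]
ft_force: [0.1, -1.2, -0.4]
finger_gap: 85.6
```

```bash
python3 - <<'E'
from h import *
import pickle
w=snapshot("wrist");sc=snapshot("scene");sd=snapshot("side");pickle.dump((w,sc,sd),open("v1.pkl","wb"))
crop(w,0,0,560,420,1.4,"w1.png");crop(sc,150,100,350,300,3,"sc1.png");crop(sd,160,110,340,290,3.3,"sd1.png")
print(sense()["tool_pos"])
E
```

```text
[599.72293776  99.37773261 380.05119938]
```

View pics/w1.png

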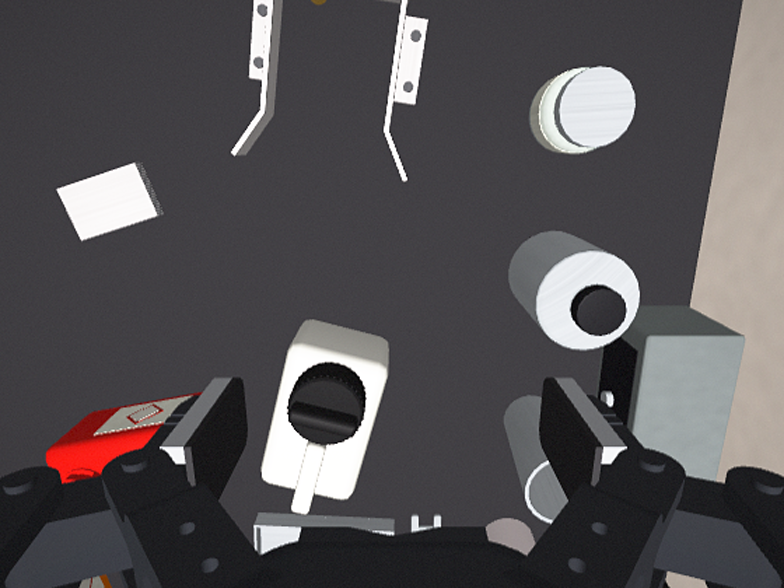

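View pics/sc1.png

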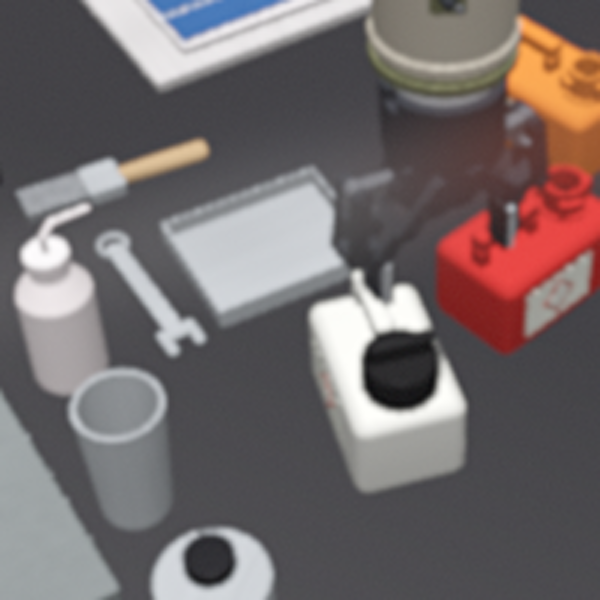

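View pics/sd1.png

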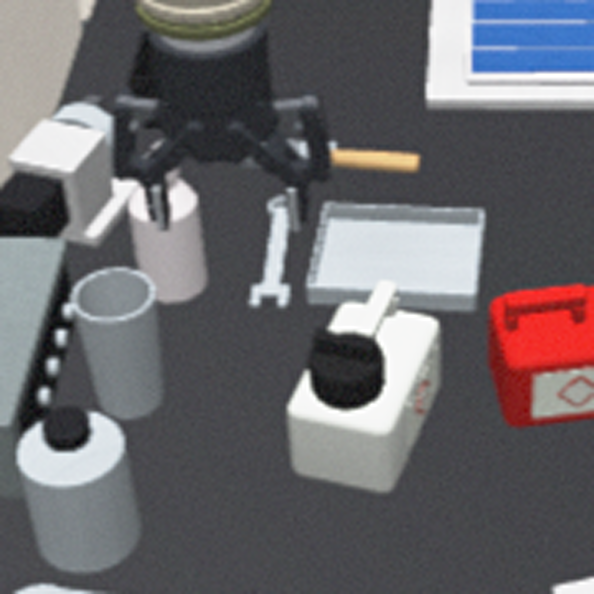

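```bash
python3 - <<'E'
from h import *
import pickle
w,sc,sd=pickle.load(open("v1.pkl","rb"))
crop(w,190,200,300,380,4.4,"w1can.png")
crop(w,150,0,330,140,4.4,"w1g.png")
W=lambda u,v,z:np.round(onz(w,u/1.4,v/1.4,z),1)
D=lambda u,v,z:np.round(onz(sd,160+u/3.3,110+v/3.3,z),1)
C=lambda u,v,z:np.round(onz(sc,150+u/3,100+v/3,z),1)
print("tray side",[D(*p,22) for p in[(325,203),(485,209),(475,297),(308,290)]])
print("tray scene",[C(*p,22) for p in[(163,225),(315,170),(222,312)]])
E
```

```text
tray side [array([ 588.9, -411.4,   22. ]), array([ 417.7, -403.4,   22. ]), array([ 426.9, -258.8,   22. ]), array([ 595.3, -266.9,   22. ])]
tray scene [array([ 590.6, -408.3,   22. ]), array([ 422. , -396.7,   22. ]), array([ 597.7, -270.7,   22. ])]
```

View pics/w1can.png

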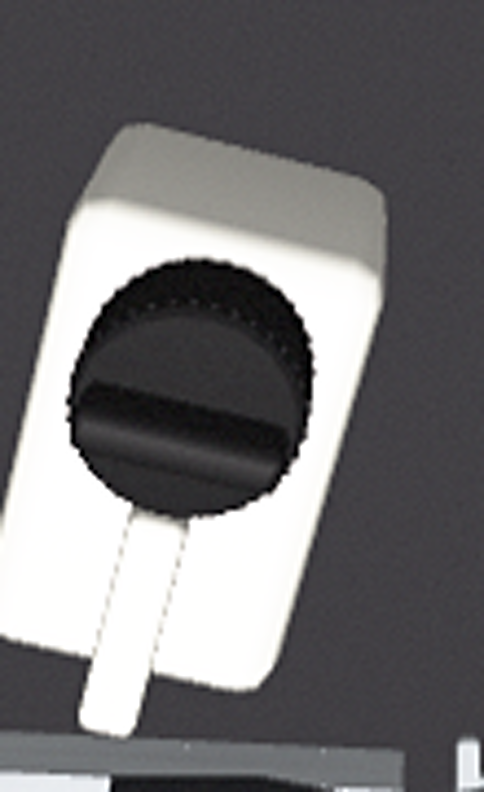

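View pics/w1g.png

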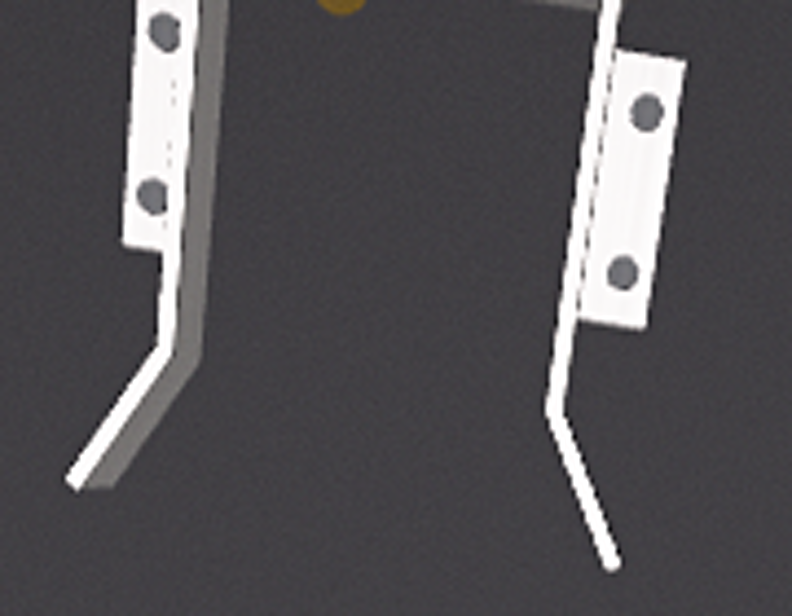

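```bash
python3 - <<'E'
from h import *
import pickle
w,sc,sd=pickle.load(open("v1.pkl","rb"))
A=lambda u,v,z:onz(w,190+u/4.4,200+v/4.4,z)
G=lambda u,v,z:onz(w,150+u/4.4,v/4.4,z)
pts=np.array([A(*p,135)[:2] for p in[(185,518),(245,492),(120,492),(190,315),(130,330),(250,337),(72,410)]])
M=np.c_[2*pts,np.ones(len(pts))];s=np.linalg.lstsq(M,(pts**2).sum(1),rcond=None)[0]
print("cap c",s[:2],"r",np.sqrt(s[2]+s[0]**2+s[1]**2))
for z in(155,):
  a=A(88,407,z);b=A(282,455,z);print("wing",a,b,np.linalg.norm(a-b),np.degrees(np.arctan2(*(a-b)[1::-1])))
# handle edges z=125
l=[A(*p,125) for p in[(130,515),(80,720)]];r=[A(*p,125) for p in[(188,518),(138,725)]]
for e in(l,r):d=e[0]-e[1];print("handle",e[0],e[1],np.degrees(np.arctan2(d[1],d[0])))
# can top edges z=90
e=[A(*p,90) for p in[(383,300),(275,670)]];d=e[0]-e[1];print("right edge",e,np.degrees(np.arctan2(d[1],d[0])))
e=[A(*p,90) for p in[(70,225),(5,540)]];d=e[0]-e[1];print("left edge",e,np.degrees(np.arctan2(d[1],d[0])))
a,b=A(90,205,90),A(370,270,90);print("front",a,b,np.degrees(np.arctan2(*(b-a)[1::-1])))
L=[G(*p,36) for p in[(200,0),(177,348)]];Rr=[G(*p,36) for p in[(601,0),(547,405)]]
for e in(L,Rr):d=e[0]-e[1];print("rail",e,np.degrees(np.arctan2(d[1],d[0])))
print("flare",G(78,488,36),G(608,568,36)); 
print("floor inner left",G(228,0,0),G(203,355,0), "stop?",G(520,0,36))
E
```

```text
cap c [538.92673544 -48.10003119] r 30.396687581208898
wing [517.41029763 -33.96454436 155.        ] [567.80856974 -47.9988144  155.        ] 52.315834769284784 164.43921957450164
handle [520.88409747 -85.59963844 125.        ] [ 502.41601726 -156.21598332  125.        ] 75.34386400903992
handle [537.60880557 -86.55136957 125.        ] [ 519.83344266 -157.96476415  125.        ] 76.02265997237889
right edge [array([593.6583667 , -34.23681562,  90.        ]), array([ 558.27113272, -165.62511161,   90.        ])] 74.92603824464247
left edge [array([500.81778331, -10.05478568,  90.        ]), array([ 473.96011422, -117.40254077,   90.        ])] 75.9533432679245
front [507.10888669  -3.67279335  90.        ] [589.79333199 -24.42771464  90.        ] -14.090889900044871
rail [array([495.00660447, 295.00266881,  36.        ]), array([482.27295396, 204.95455767,  36.        ])] 81.95120392219044
rail [array([605.36495779, 294.93379644,  36.        ]), array([590.01868875, 189.19552703,  36.        ])] 81.74206628476014
flare [449.90751105 165.66573799  36.        ] [608.24469285 142.41097606  36.        ]
floor inner left [495.5284327  304.19424667   0.        ] [481.57348866 205.40437057   0.        ] stop? [583.08610981 294.94770021  36.        ]
```

Call:
{"name": "drive_tool", "arguments": {
  "deltas": [
    [150,0.01,-0.006,0.015,0.12,0,0],
    [150,0.02,-0.012,0.03,0.24,0,0],
    [150,0.03,-0.018,0.045,0.36,0,0],
    [150,0.04,-0.024,0.06,0.48,0,0],
    [150,0.05,-0.03,0.075,0.6,0,0],
    [150,0.06,-0.036,0.09,0.72,0,0],
    [150,0.07,-0.042,0.105,0.84,0,0],
    [150,0.08,-0.048,0.12,0.96,0,0],
    [150,0.09,-0.054,0.135,1.08,0,0],
    [150,0.1,-0.06,0.147,1.2,0,0]
  ]
}}

```text
time: 2.27
tool_pos: [539.3, -48.3, 280.3]
tcp_rot: [-6.3, 90.0, -165.4]
ft_force: [0.8, -0.1, -0.3]
finger_gap: 35.3
```

```bash
cat >> h.py <<'E'
def goto(P,ang,tilt=None):
    """delta in tool axes to reach TCP P with tool down, jaw (tool y) at world angle ang"""
    T,p=tool(); a=np.radians(ang); x=np.array([0,0,-1.]);y=np.array([np.cos(a),np.sin(a),0]);z=np.cross(x,y)
    Tn=np.c_[x,y,z]; d=T.T@(np.array(P,float)-p); rv=R.from_matrix(T.T@Tn).as_rotvec()
    print("pos",np.round(p,1),"jaw ang",round(np.degrees(np.arctan2(T[1,1],T[0,1])),2),"delta",np.round(d,4)/1000,"rot",np.round(rv,3))
E
python3 - <<'E'
from h import *
goto([539.5,-47.5,200],-104.4);s=sense();print(s["joint_pos"],s["finger_gap"],s["ft_force"])
E
```

```text
pos [539.3 -48.3 280.3] jaw ang -69.14 delta [ 0.080342  -0.000684  -0.0005015] rot [ 0.615  0.001 -0.   ]
[-1.05331448e+01 -2.48023692e+00  9.04248143e+01 -1.56898874e-02
  9.20889067e+01  5.86085825e+01] 35.31065277522236 [ 0.83439993 -0.05716842 -0.33556957]
```

Call:
{"name": "drive_tool", "arguments": {
  "deltas": [
    [150,0.015,0,0,0.1,0,0],
    [150,0.03,0,0,0.2,0,0],
    [150,0.045,0,0,0.3,0,0],
    [150,0.06,0,0,0.4,0,0],
    [150,0.07,0,0,0.5,0,0],
    [150,0.08,-0.0007,-0.0005,0.6,0,0],
    [150,0.08,-0.0007,-0.0005,0.615,0,0],
    [150,0.08,-0.0007,-0.0005,0.615,0,0],
    [150,0.08,-0.0007,-0.0005,0.615,0,0],
    [150,0.08,-0.0007,-0.0005,0.615,0,0]
  ]
}}

```text
time: 3.1
tool_pos: [540.7, -46.4, 202.3]
tcp_rot: [-179.3, 89.9, -13.1]
ft_force: [0.3, 0.7, 1.1]
finger_gap: 34.8
```

```bash
python3 - <<'E'
from h import *
goto([539.5,-47.5,150],-104.4)
w=snapshot("wrist");sd=snapshot("side");crop(w,0,0,560,420,1.4,"w2.png");crop(sd,200,120,340,280,4.5,"sd2.png")
import pickle;pickle.dump((w,sd),open("v2.pkl","wb"))
print(np.round(proj(w,[539.5,-47.5,155])*1.4,1),np.round(proj(w,[539.5,-47.5,135])*1.4,1))
E
```

```text
pos [540.7 -46.4 202.3] jaw ang -103.86 delta [0.0522707 0.0013866 0.0009563] rot [ 0.009 -0.001  0.   ]
[397.1 333.8] [396.7 317.8]
```

View pics/w2.png

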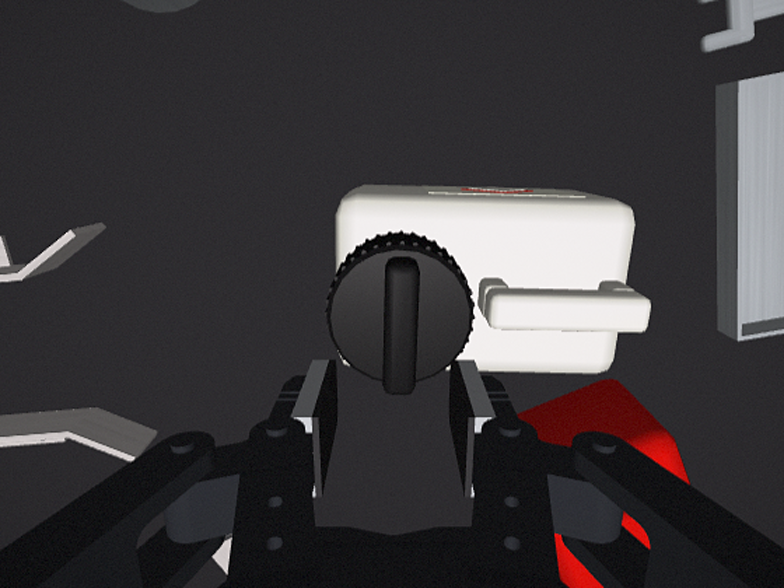

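View pics/sd2.png

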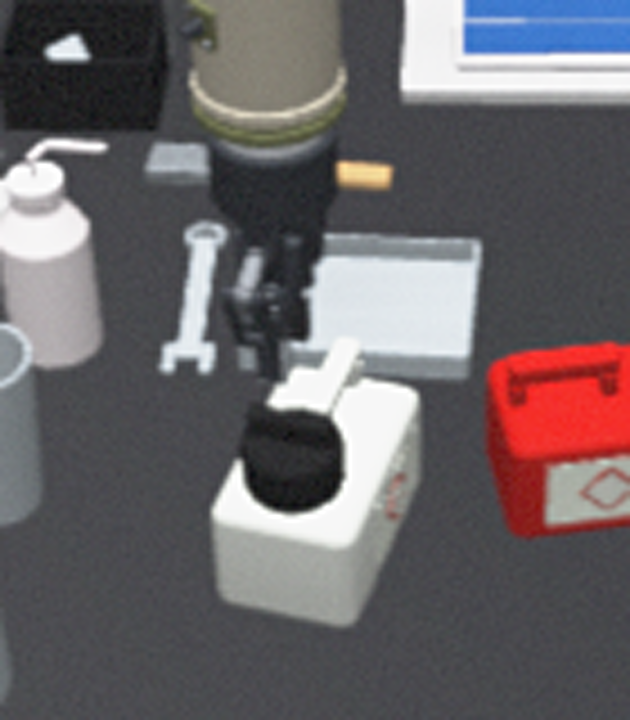

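```bash
python3 - <<'E'
from h import *
import pickle
w,sd=pickle.load(open("v2.pkl","rb"))
f=lambda u,v,z:onz(w,u/1.4,v/1.4,z)
a,b=f(400.5,258,155),f(399,394,155);print(a,b,(a+b)/2,np.linalg.norm(a-b),np.degrees(np.arctan2(*(b-a)[1::-1])))
pts=np.array([f(*p,135)[:2] for p in[(329,312),(472,312),(400,247),(345,268),(456,268),(345,362),(456,362)]])
M=np.c_[2*pts,np.ones(len(pts))];s=np.linalg.lstsq(M,(pts**2).sum(1),rcond=None)[0]
print("cap c",s[:2],"r",np.sqrt(s[2]+s[0]**2+s[1]**2))
goto([540.5,-49,150],-104.4)
E
```

```text
[569.52227845 -56.13945687 155.        ] [513.17029759 -41.90025056 155.        ] [541.34628802 -49.01985371 155.        ] 58.12315152540725 165.81914826250843
cap c [538.79997538 -49.048149  ] r 32.45897251854352
pos [540.7 -46.3 202.2] jaw ang -103.91 delta [ 0.052219   0.0026807 -0.0004069] rot [ 0.009 -0.001  0.   ]
```

Call:
{"name": "drive_tool", "arguments": {
  "deltas": [
    [150,0.015,0.0027,-0.0004,0.007,0,0],
    [150,0.03,0.0027,-0.0004,0.007,0,0],
    [150,0.045,0.0027,-0.0004,0.007,0,0],
    [150,0.055,0.0027,-0.0004,0.007,0,0],
    [150,0.059,0.0027,-0.0004,0.007,0,0],
    [255,0.059,0.0027,-0.0004,0.007,0,0],
    [255,0.059,0.0027,-0.0004,0.007,0,0],
    [255,0.059,0.0027,-0.0004,0.007,0,0],
    [255,0.059,0.0027,-0.0004,0.007,0,0],
    [255,0.059,0.0027,-0.0004,0.007,0,0]
  ],
  "squeeze": 60
}}

```text
time: 4.03
tool_pos: [540.3, -48.8, 142.9]
tcp_rot: [-167.5, 90.0, -1.9]
ft_force: [0.3, 0.3, -1.3]
finger_gap: 12.4
```

```bash
python3 - <<'E'
from h import *
goto([540.5,-49,128],-104.2);s=sense();print(s["ft_force"],s["wrist_torque"],s["finger_gap"])
w=snapshot("wrist");crop(w,0,0,560,420,1.4,"w3.png")
E
```

```text
pos [540.3 -48.8 142.9] jaw ang -104.38 delta [ 0.0148684  0.0001108 -0.0002316] rot [-0.003 -0.001  0.   ]
[ 0.26824603  0.25972539 -1.32329322] [ 0.13815586 -0.04838546  0.04581576] 12.377681728745005
```

View pics/w3.png

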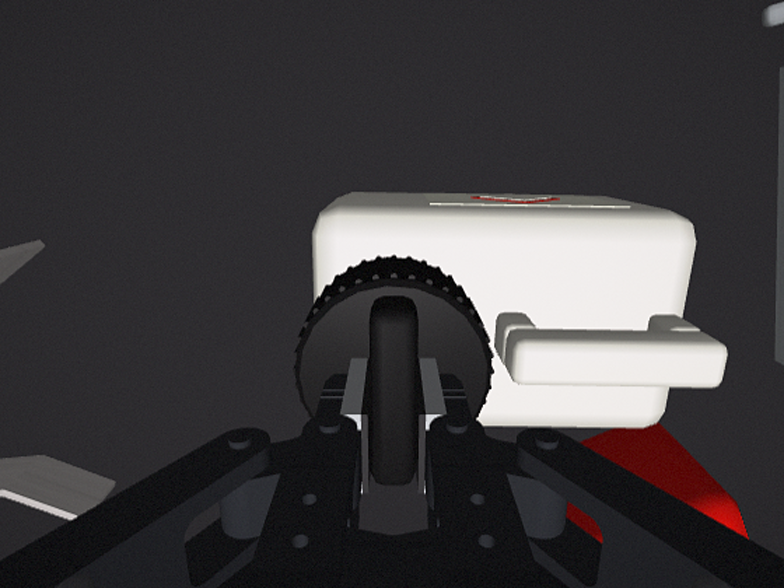

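Call:
{"name": "drive_tool", "arguments": {
  "deltas": [
    [255,0.002,0,0,0,0,0],
    [255,0.003,0,0,0,0,0],
    [255,0.004,0,0,0,0,0],
    [255,0.005,0,0,0,0,0],
    [255,0.006,0,0,0,0,0],
    [255,0.006,0,0,0,0,0],
    [255,0.006,0,0,0,0,0],
    [255,0.006,0,0,0,0,0],
    [255,0.006,0,0,0,0,0],
    [255,0.006,0,0,0,0,0]
  ],
  "squeeze": 60
}}

```text
time: 4.92
tool_pos: [541.6, -49.1, 139.1]
tcp_rot: [-176.4, 89.8, -10.8]
ft_force: [-3.3, 0.6, 11.6]
finger_gap: 12.4
```

```bash
python3 - <<'E'
from h import *
goto([540.5,-49,128],-104.2);s=sense();print(s["ft_force"],s["wrist_torque"],s["finger_gap"])
E
```

```text
pos [541.6 -49.1 139.1] jaw ang -104.39 delta [0.0111211 0.0001367 0.0011498] rot [-0.003 -0.004  0.   ]
[-3.27640741  0.57263774 11.57955533] [ 0.16757059  0.54825753 -0.03334578] 12.382318264835533
```

Call:
{"name": "drive_tool", "arguments": {
  "deltas": [
    [255,0.002,0,0,0,0,0],
    [255,0.004,0,0,0,0,0],
    [255,0.005,0,0,0,0,0],
    [255,0.005,0,0,0,0,0],
    [255,0.005,0,0,0,0,0],
    [255,0.005,0,0,0,0,0],
    [255,0.005,0,0,0,0,0],
    [255,0.005,0,0,0,0,0],
    [255,0.005,0,0,0,0,0],
    [255,0.005,0,0,0,0,0]
  ],
  "squeeze": 70
}}

```text
time: 5.75
tool_pos: [541.8, -49.2, 135.0]
tcp_rot: [-177.3, 89.7, -11.7]
ft_force: [-6.2, 1.5, 17.2]
finger_gap: 11.8
```

```bash
python3 - <<'E'
from h import *
goto([540.5,-49,128],-104.2);s=sense();print(s["ft_force"],s["wrist_torque"],s["finger_gap"])
E
```

```text
pos [541.8 -49.2 135. ] jaw ang -104.39 delta [0.0070023 0.0001318 0.0013598] rot [-0.003 -0.005  0.   ]
[-6.17637366  1.48693364 17.22805479] [0.25055979 0.9991066  0.04410226] 11.815448375689396
```

Call:
{"name": "drive_tool", "arguments": {
  "deltas": [
    [255,0,0,0.001,-0.1,0,0],
    [255,0,0,0.001,-0.2,0,0],
    [255,0,0,0.001,-0.3,0,0],
    [255,0,0,0.001,-0.4,0,0],
    [255,0,0,0.001,-0.5,0,0],
    [255,0,0,0.001,-0.6,0,0],
    [255,0,0,0.001,-0.7,0,0],
    [255,0,0,0.001,-0.8,0,0],
    [255,0,0,0.001,-0.8,0,0],
    [255,0,0,0.001,-0.8,0,0]
  ],
  "squeeze": 80
}}

```text
time: 6.58
tool_pos: [541.6, -49.0, 135.4]
tcp_rot: [138.2, 89.6, -10.3]
ft_force: [-3.3, 0.7, 17.0]
finger_gap: 11.6
```

```bash
python3 - <<'E'
from h import *
goto([540.5,-49,128],-44.2);s=sense();print(s["ft_force"],s["wrist_torque"],s["finger_gap"])
w=snapshot("wrist");crop(w,0,0,560,420,1.4,"w4.png");s=snapshot("side");crop(s,200,170,340,290,4.5,"sd4.png")
E
```

```text
pos [541.6 -49.  135.4] jaw ang -58.5 delta [ 0.0073752 -0.0006245  0.0009734] rot [-0.25  -0.004 -0.005]
[-3.27561495  0.69043498 17.02878449] [0.18469332 0.58862923 0.14076966] 11.614681735384936
```

View pics/w4.png

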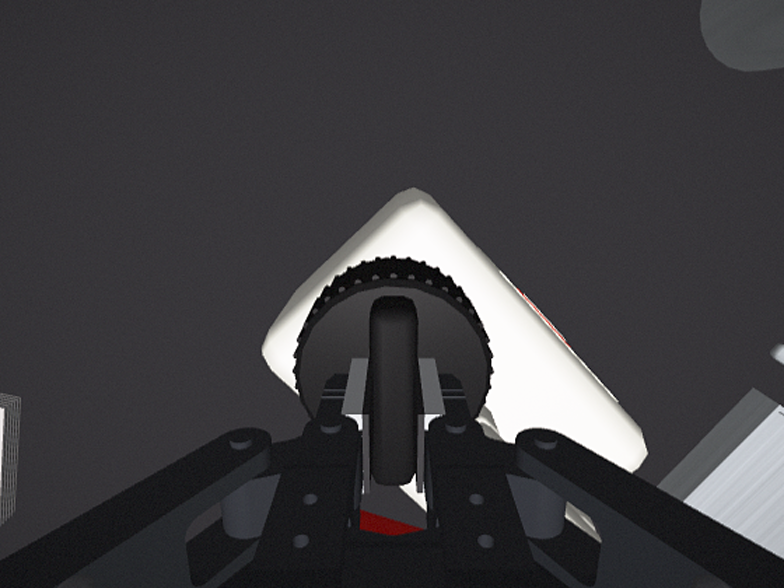

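View pics/sd4.png

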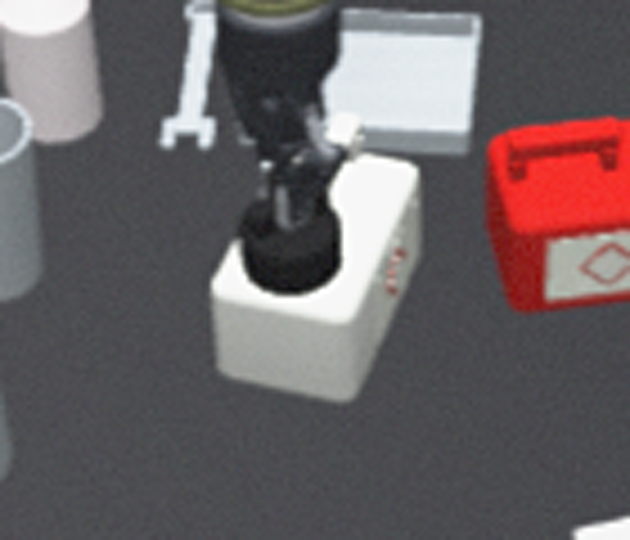

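The can stayed put while the cap turned about 46°. I'll turn it to 60° and then ease off.

Call:
{"name": "drive_tool", "arguments": {
  "deltas": [
    [255,0,0,0,-0.1,0,0],
    [255,0,0,0,-0.2,0,0],
    [255,0,0,0,-0.25,0,0],
    [255,0,0,0,-0.25,0,0],
    [255,-0.003,0,0,-0.25,0,0],
    [255,-0.006,0,0,-0.25,0,0],
    [255,-0.009,0,0,-0.25,0,0],
    [255,-0.013,0,0,-0.25,0,0],
    [255,-0.017,0,0,-0.25,0,0],
    [255,-0.02,0,0,-0.25,0,0]
  ],
  "squeeze": 80
}}

```text
time: 7.52
tool_pos: [539.1, -48.7, 151.8]
tcp_rot: [108.9, 90.0, -25.3]
ft_force: [-0.2, 0.5, -1.2]
finger_gap: 11.8
```

```bash
python3 - <<'E'
from h import *
goto([540.5,-49,245],-44.2);s=sense();print(s["ft_force"],s["wrist_torque"],s["finger_gap"])
s=snapshot("side");crop(s,200,170,340,290,4.5,"sd5.png")
E
```

```text
pos [539.1 -48.7 151.8] jaw ang -44.23 delta [-0.0932303  0.001298  -0.0007599] rot [-0. -0. -0.]
[-0.21580346  0.50437114 -1.15301874] [-0.03822611 -0.01585545  0.05747641] 11.812576481055439
```

View pics/sd5.png

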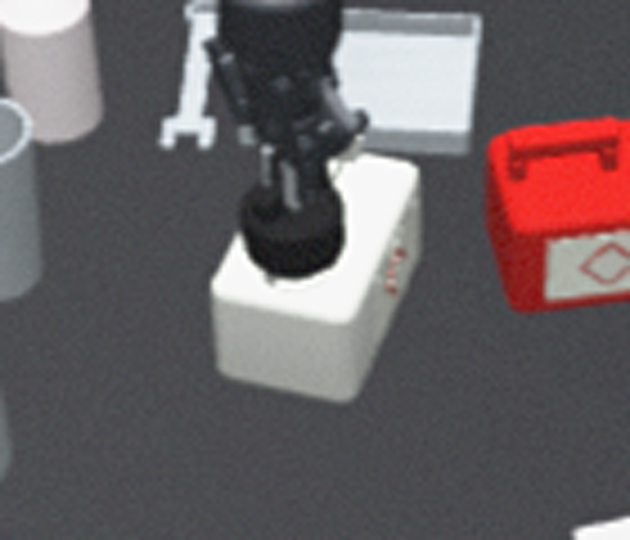

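Call:
{"name": "drive_tool", "arguments": {
  "deltas": [
    [255,-0.025,0,0,0,0,0],
    [255,-0.05,0,0,0,0,0],
    [255,-0.075,0,0,0,0,0],
    [255,-0.08,0.02,0.025,0,0,0],
    [255,-0.08,0.042,0.054,0,0,0],
    [255,-0.08,0.065,0.083,0,0,0],
    [255,-0.08,0.088,0.113,0,0,0],
    [255,-0.08,0.11,0.142,0,0,0],
    [255,-0.08,0.133,0.171,0,0,0],
    [255,-0.08,0.155,0.2,0,0,0]
  ]
}}

```text
time: 8.4
tool_pos: [509.8, -301.7, 230.7]
tcp_rot: [-80.7, 90.0, 145.1]
ft_force: [0.2, 0.3, -0.9]
finger_gap: 11.7
```

```bash
python3 - <<'E'
from h import *
goto([507,-335,55],-44.2);s=sense();print(s["ft_force"],s["wrist_torque"],s["finger_gap"])
w=snapshot("wrist");sc=snapshot("scene");s=snapshot("side");crop(w,0,0,560,420,1.4,"w6.png");crop(s,200,100,340,290,4.2,"sd6.png");crop(sc,150,100,350,300,3,"sc6.png")
import pickle;pickle.dump((w,sc,s),open("v6.pkl","wb"))
E
```

```text
pos [ 509.8 -301.7  230.7] jaw ang -44.23 delta [0.1757013 0.0213637 0.0257831] rot [-0.001  0.     0.001]
[ 0.20755575  0.29837908 -0.92708628] [-0.00946693 -0.01271859  0.03652368] 11.749334106051352
```

View pics/w6.png

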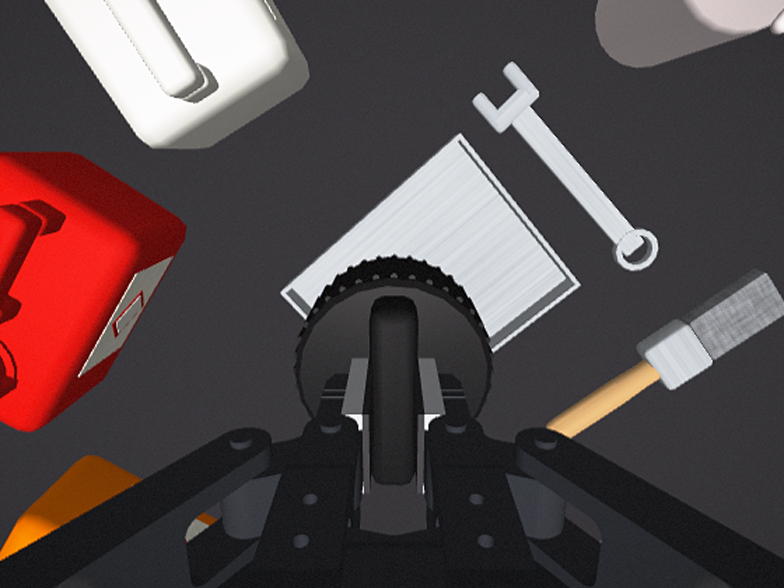

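View pics/sd6.png

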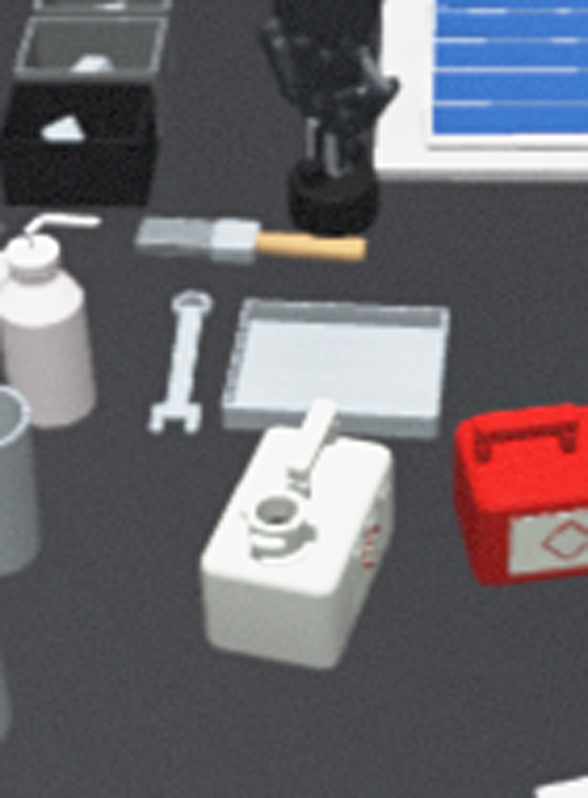

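View pics/sc6.png

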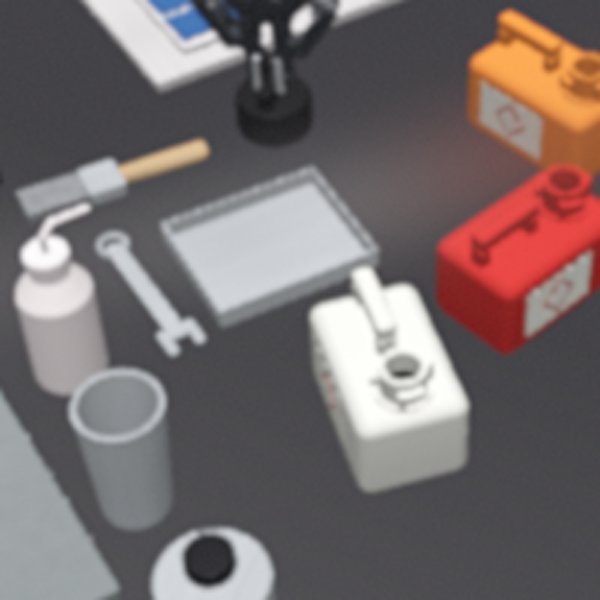

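```bash
python3 - <<'E'
from h import *
import pickle
w,sc,s=pickle.load(open("v6.pkl","rb"))
C=np.array([onz(sc,150+u/3,100+v/3,22) for u,v in[(163,225),(315,170),(378,247),(222,312)]])
D=np.array([onz(s,200+u/4.2,100+v/4.2,22) for u,v in[(247,300),(449,308),(440,418),(225,408)]])
W=np.array([onz(w,u/1.4,v/1.4,22) for u,v in[(460,135),(579,285),(282,293)]])
print(C.round(1),C.mean(0));print(D.round(1),D.mean(0));print(W.round(1),(W[1]+W[2])/2)
E
```

```text
[[ 590.6 -408.3   22. ]
 [ 422.  -396.7   22. ]
 [ 427.7 -265.    22. ]
 [ 597.7 -270.7   22. ]] [ 509.49351427 -335.19282722   22.        ]
[[ 587.8 -412.    22. ]
 [ 417.9 -403.4   22. ]
 [ 424.2 -261.3   22. ]
 [ 594.8 -270.7   22. ]] [ 506.17342252 -336.84052676   22.        ]
[[ 597.7 -274.8   22. ]
 [ 590.1 -412.5   22. ]
 [ 430.5 -265.9   22. ]] [ 510.29558237 -339.2154057    22.        ]
```

Call:
{"name": "drive_tool", "arguments": {
  "deltas": [
    [255,0.02,0.012,0.012,0,0,0],
    [255,0.045,0.0237,0.0258,0,0,0],
    [255,0.07,0.0237,0.0258,0,0,0],
    [255,0.095,0.0237,0.0258,0,0,0],
    [255,0.12,0.0237,0.0258,0,0,0],
    [255,0.145,0.0237,0.0258,0,0,0],
    [255,0.165,0.0237,0.0258,0,0,0],
    [255,0.175,0.0237,0.0258,0,0,0],
    [255,0.179,0.0237,0.0258,0,0,0],
    [255,0.179,0.0237,0.0258,0,0,0]
  ]
}}

```text
time: 9.38
tool_pos: [509.2, -334.0, 51.5]
tcp_rot: [-88.1, 89.9, 137.7]
ft_force: [0.2, -1.0, -0.8]
finger_gap: 11.5
```

Call:
{"name": "drive_tool", "arguments": {
  "deltas": [
    [255,0.001,0,0,0,0,0],
    [255,0.002,0,0,0,0,0],
    [255,0.003,0,0,0,0,0],
    [255,0.004,0,0,0,0,0],
    [255,0.005,0,0,0,0,0],
    [255,0.005,0,0,0,0,0],
    [255,0.005,0,0,0,0,0],
    [255,0.005,0,0,0,0,0],
    [255,0.005,0,0,0,0,0],
    [255,0.005,0,0,0,0,0]
  ]
}}

```text
time: 10.22
tool_pos: [509.5, -335.1, 47.3]
tcp_rot: [70.4, 90.0, -63.8]
ft_force: [1.0, -0.1, -0.4]
finger_gap: 11.4
```

Call:
{"name": "drive_tool", "arguments": {
  "deltas": [
    [255,0.001,0,0,0,0,0],
    [255,0.0015,0,0,0,0,0],
    [255,0.002,0,0,0,0,0],
    [255,0.0025,0,0,0,0,0],
    [255,0.003,0,0,0,0,0],
    [255,0.003,0,0,0,0,0],
    [255,0.003,0,0,0,0,0],
    [255,0.003,0,0,0,0,0],
    [255,0.003,0,0,0,0,0],
    [255,0.003,0,0,0,0,0]
  ]
}}

```text
time: 11.05
tool_pos: [509.8, -335.3, 46.9]
tcp_rot: [83.3, 90.0, -51.0]
ft_force: [-8.1, 6.1, 17.6]
finger_gap: 11.5
```

Call:
{"name": "drive_tool", "arguments": {
  "deltas": [
    [255,-0.002,0,0,0,0,0],
    [255,-0.002,0,0,0,0,0],
    [130,-0.002,0,0,0,0,0],
    [130,-0.002,0,0,0,0,0],
    [130,-0.002,0,0,0,0,0],
    [130,-0.002,0,0,0,0,0],
    [130,-0.01,0,0,0,0,0],
    [130,-0.03,0,0,0,0,0],
    [130,-0.06,0,0,0,0,0],
    [130,-0.09,0,0,0,0,0]
  ]
}}

```text
time: 11.88
tool_pos: [508.7, -334.4, 134.6]
tcp_rot: [-83.6, 89.9, 142.1]
ft_force: [1.1, 0.2, 0.4]
finger_gap: 42.0
```

```bash
python3 - <<'E'
from h import *
goto([507,-335,240],-14.2)
w=snapshot("wrist");sc=snapshot("scene");s=snapshot("side");crop(w,0,0,560,420,1.4,"w7.png");crop(s,200,100,340,290,4.2,"sd7.png");crop(sc,150,100,350,300,3,"sc7.png")
E
```

```text
pos [ 508.7 -334.4  134.6] jaw ang -44.24 delta [-0.1054053 -0.0010781  0.0015978] rot [-0.524 -0.     0.003]
```

View pics/w7.png

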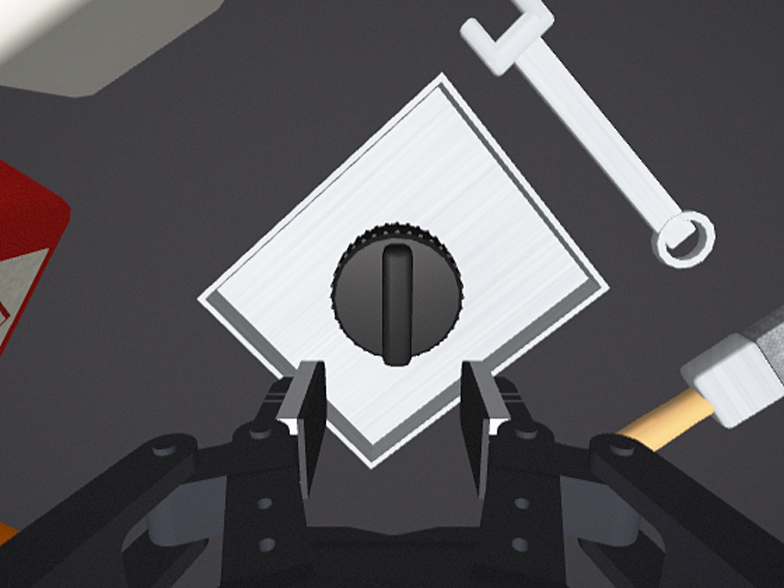

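View pics/sd7.png

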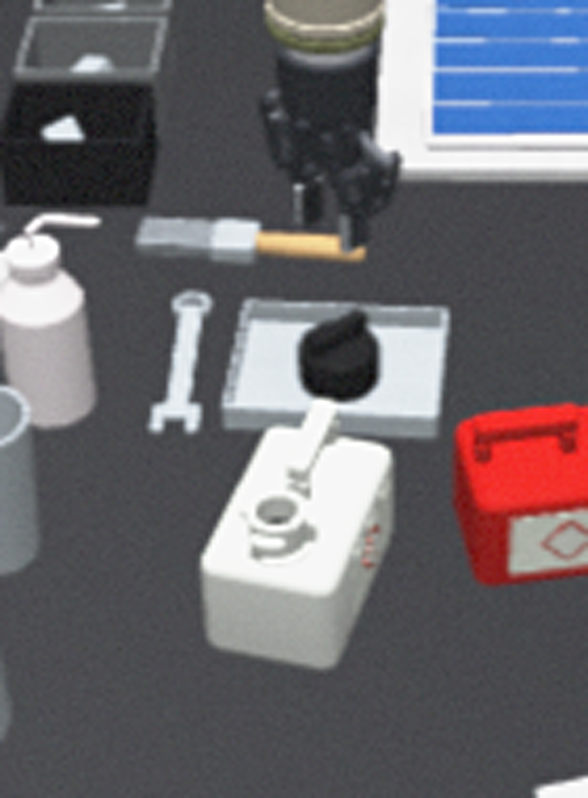

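The cap stands upright near the tray centre (wrist (397,295)) and the can is undisturbed. Next is the handle.

Call:
{"name": "drive_tool", "arguments": {
  "deltas": [
    [130,-0.03,0,0,0,0,0],
    [130,-0.055,-0.01,-0.012,-0.06,0,0],
    [130,-0.06,-0.03,-0.034,-0.12,0,0],
    [130,-0.06,-0.05,-0.057,-0.19,0,0],
    [130,-0.06,-0.07,-0.08,-0.26,0,0],
    [130,-0.06,-0.09,-0.102,-0.34,0,0],
    [130,-0.06,-0.11,-0.125,-0.42,0,0],
    [130,-0.06,-0.131,-0.149,-0.5,0,0],
    [130,-0.06,-0.131,-0.149,-0.524,0,0],
    [130,-0.06,-0.131,-0.149,-0.524,0,0]
  ]
}}

```text
time: 12.87
tool_pos: [519.2, -135.3, 193.4]
tcp_rot: [-94.0, 89.9, 162.0]
ft_force: [0.2, 0.2, -0.4]
finger_gap: 41.9
```

```bash
python3 - <<'E'
from h import *
goto([518.4,-136.2,100],-14.2)
w=snapshot("wrist");sc=snapshot("scene");s=snapshot("side");crop(w,0,0,560,420,1.4,"w8.png")
import pickle;pickle.dump((w,sc,s),open("v8.pkl","wb"))
print(proj(w,[540.5,-49,120])*1.4,proj(w,[518.4,-136.2,125])*1.4)
E
```

```text
pos [ 519.2 -135.3  193.4] jaw ang -13.99 delta [ 0.0934302 -0.0003996  0.0011106] rot [ 0.004 -0.     0.001]
[394.12488919 105.25191511] [392.96379428 319.54136654]
```

View pics/w8.png

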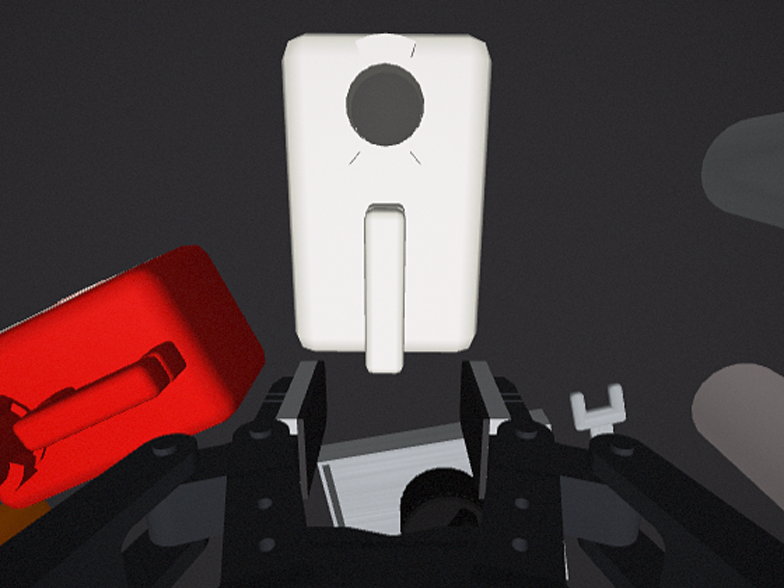

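```bash
python3 - <<'E'
from h import *
import pickle
w,sc,s=pickle.load(open("v8.pkl","rb"))
f=lambda u,v,z:onz(w,u/1.4,v/1.4,z)
m=f(385,105,120);hl=f(366,300,125);hr=f(405,300,125);h=(hl+hr)/2
a=(f(366,220,125)+f(405,220,125))/2;b=(f(366.5,360,125)+f(403.5,360,125))/2
d=a-b;print("mouth",m,"hw",np.linalg.norm(hl-hr),"yaw handle",np.degrees(np.arctan2(d[1],d[0])))
d=m-b;d/=np.linalg.norm(d[:2]);print("yaw mouth-handle",np.degrees(np.arctan2(d[1],d[0])))
e=(f(385,373,125));print("rear end",e,np.linalg.norm((m-e)[:2]))
u=np.array([np.cos(np.radians(75.7)),np.sin(np.radians(75.7)),0])
print(m-90*u);goto(np.r_[(m-90*u)[:2],100],-14.3)
E
```

```text
mouth [536.93823984 -48.01732141 120.        ] hw 17.186412780761053 yaw handle 75.62890477891503
yaw mouth-handle 75.86039847456802
rear end [ 508.58016735 -160.56865434  125.        ] 116.06887101864463
[ 514.70832869 -135.22873724  120.        ]
pos [ 519.3 -137.7  193.8] jaw ang -14.32 delta [ 0.0938415 -0.004993  -0.0012457] rot [-0.     0.     0.001]
```

Call:
{"name": "drive_tool", "arguments": {
  "deltas": [
    [130,0.01,-0.0042,0,0,0,0],
    [130,0.035,-0.0042,0,0,0,0],
    [130,0.06,-0.0042,0,0,0,0],
    [130,0.08,-0.0042,0,0,0,0],
    [130,0.09,-0.0042,0,0,0,0],
    [130,0.093,-0.0042,0,0,0,0],
    [255,0.093,-0.0042,0,0,0,0],
    [255,0.093,-0.0042,0,0,0,0],
    [255,0.093,-0.0042,0,0,0,0],
    [255,0.093,-0.0042,0,0,0,0]
  ],
  "squeeze": 40
}}

```text
time: 13.85
tool_pos: [516.2, -136.3, 102.4]
tcp_rot: [78.3, 89.9, -25.9]
ft_force: [1.1, -0.6, -2.7]
finger_gap: 17.6
```

```bash
python3 - <<'E'
from h import *
s=sense();print(s["ft_force"],s["wrist_torque"],s["finger_gap"])
goto([536,196,100],-8.2)
w=snapshot("wrist");sc=snapshot("scene");sd=snapshot("side");crop(w,0,0,560,420,1.4,"w9.png")
import pickle;pickle.dump((w,sc,sd,s),open("v9.pkl","wb"))
E
```

```text
[ 1.09718479 -0.57317506 -2.69391401] [-0.17225298 -0.06378746 -0.04190057] 17.60184844790454
pos [ 516.2 -136.3  102.4] jaw ang -14.22 delta [ 0.0021874 -0.0624625 -0.3269938] rot [-0.105  0.    -0.002]
```

View pics/w9.png

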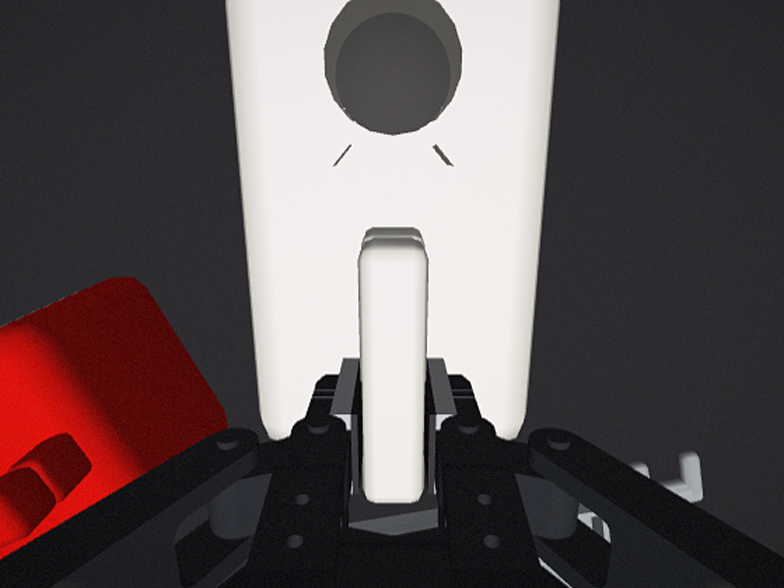

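Call:
{"name": "drive_tool", "arguments": {
  "deltas": [
    [255,0.0008,-0.002,-0.006,0,0,0],
    [255,0.001,-0.006,-0.02,-0.01,0,0],
    [255,0.001,-0.011,-0.038,-0.02,0,0],
    [255,0.001,-0.016,-0.057,-0.035,0,0],
    [255,0.001,-0.021,-0.076,-0.05,0,0],
    [255,0.001,-0.027,-0.095,-0.065,0,0],
    [255,0.001,-0.032,-0.114,-0.08,0,0],
    [255,0.001,-0.037,-0.13,-0.095,0,0],
    [255,0.001,-0.04,-0.14,-0.105,0,0],
    [255,0.001,-0.04,-0.14,-0.105,0,0]
  ]
}}

```text
time: 14.83
tool_pos: [512.4, 12.0, 102.3]
tcp_rot: [114.8, 89.8, 16.8]
ft_force: [-1.8, 6.0, 9.6]
finger_gap: 17.2
```

```bash
python3 - <<'E'
from h import *
s=sense();print(s["ft_force"],s["wrist_torque"],s["finger_gap"])
goto([534,186,100],-8.2)
w=snapshot("wrist");sc=snapshot("scene");sd=snapshot("side");crop(w,0,0,560,420,1.4,"w10.png");crop(w,100,0,460,200,2.2,"w10b.png");crop(sd,150,100,370,320,2.7,"sd10.png")
import pickle;pickle.dump((w,sc,sd,s),open("v10.pkl","wb"))
E
```

```text
[-1.82775295  5.97089916  9.56034276] [0.88625031 0.2715287  0.05787466] 17.16701258967492
pos [512.4  12.  102.3] jaw ang -8.05 delta [ 0.0025229 -0.0030026 -0.175329 ] rot [ 0.003 -0.002 -0.003]
```

View pics/w10.png

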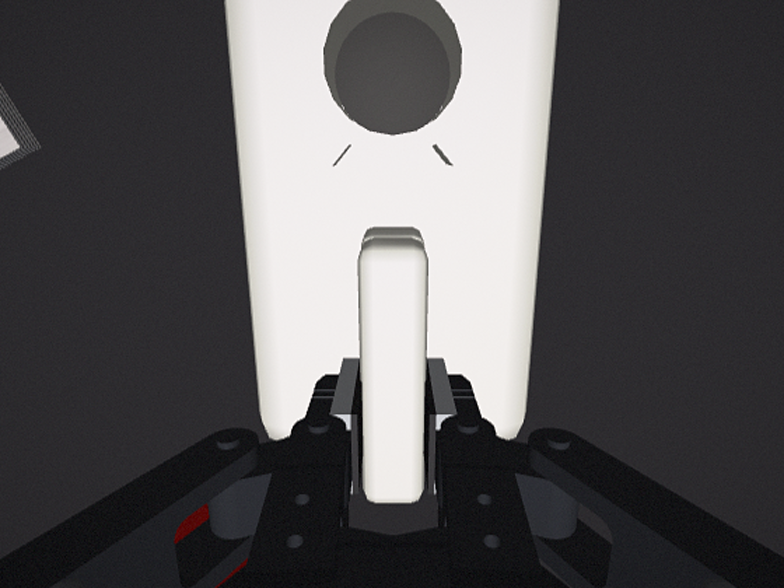

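View pics/sd10.png

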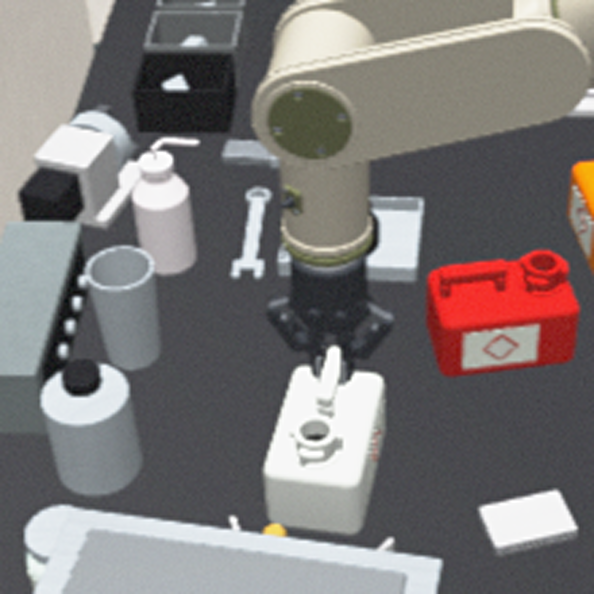

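```bash
python3 - <<'E'
from h import *
import pickle
w,sd=pickle.load(open("v2.pkl","rb"))
crop(w,0,140,130,340,4,"w2g.png")
w,sc,sd,s=pickle.load(open("v10.pkl","rb"))
c=np.array([np.cos(np.radians(81.8)),np.sin(np.radians(81.8))]);n=np.array([-c[1],c[0]])
T=np.array([512.4,12.0]);m=T+90*c
for q in[(482.3,205),(590,189.2),(449.9,165.7),(608.2,142.4),(495,295),(605.4,294.9)]:
    d=np.array(q)-T;print(q,"along",d@c,"lateral",d@n)
E
```

```text
(482.3, 205) along 186.73368166066737 lateral 57.319648755488174
(590, 189.2) along 186.4563533724079 lateral -51.53278846582778
(449.9, 165.7) along 143.21429833393267 lateral 83.78308154227396
(608.2, 142.4) along 142.73067235936372 lateral -76.22174996576753
(495, 295) along 277.6249299004284 lateral 57.586094656455316
(605.4, 294.9) along 293.27218655842603 lateral -51.69946412913513
```

View pics/w2g.png

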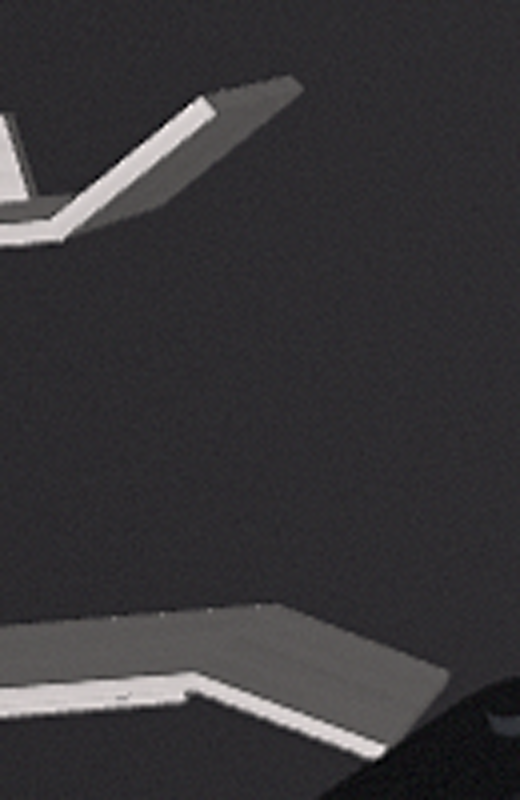

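```bash
python3 - <<'E'
from h import *
import pickle
w,sd=pickle.load(open("v2.pkl","rb"))
c=np.array([np.cos(np.radians(81.8)),np.sin(np.radians(81.8))]);n=np.array([-c[1],c[0]])
T=np.array([512.4,12.0])
for p,z in[((65,240),36),((193,675),36),((213,112),36),((385,745),36),((303,88),0),((450,673),0),((278,605),0),((163,207),0)]:
    q=onz(w,p[0]/4,140+p[1]/4,z)[:2];d=q-T;print(p,q,"along",d@c,"lateral",d@n)
E
```

```text
(65, 240) [588.30415202 185.31455547] along 182.36875574485816 lateral -50.408455255250345
(193, 675) [479.519325   203.19511633] along 184.55064599184192 lateral 59.81446613999481
(213, 112) [607.11992019 141.40869916] along 141.5954557223447 lateral -75.29410082534062
(385, 745) [449.83992181 165.03213989] along 142.54469738585468 lateral 83.74728933292161
(303, 88) [607.12293323 141.70641396] along 141.8905565022476 lateral -75.25462031424203
(450, 673) [448.17583978 165.82631939] along 143.09341113072674 lateral 85.50763114140761
(278, 605) [478.69990926 203.19196817] along 184.4306576286306 lateral 60.62505534823649
(163, 207) [587.86243521 187.01302776] along 183.98686164646122 lateral -49.72900316554865
```

Call:
{"name": "drive_tool", "arguments": {
  "deltas": [
    [255,-0.0007,-0.001,-0.004,0.002,0,0],
    [255,-0.0007,-0.002,-0.012,0.005,0,0],
    [255,-0.0007,-0.004,-0.022,0.005,0,0],
    [255,-0.0007,-0.004,-0.032,0.005,0,0],
    [255,-0.0007,-0.004,-0.042,0.005,0,0],
    [255,-0.0007,-0.004,-0.052,0.005,0,0],
    [255,-0.0007,-0.0038,-0.062,0.005,0,0],
    [255,-0.0007,-0.0036,-0.07,0.005,0,0],
    [255,-0.0007,-0.0036,-0.075,0.005,0,0],
    [255,-0.0007,-0.0036,-0.075,0.005,0,0]
  ]
}}

```text
time: 15.82
tool_pos: [519.3, 85.8, 102.2]
tcp_rot: [108.2, 89.9, 9.7]
ft_force: [0.0, 1.7, 6.7]
finger_gap: 16.7
```

```bash
python3 - <<'E'
from h import *
s=sense();print(s["ft_force"],s["wrist_torque"],s["finger_gap"])
goto([534,186,100],-8.4)
w=snapshot("wrist");crop(w,0,0,560,420,1.4,"w11.png")
import pickle;pickle.dump(w,open("v11.pkl","wb"))
E
```

```text
[0.0130716  1.68675687 6.70798247] [ 0.20814238 -0.13701898 -0.0584617 ] 16.70747494226251
pos [519.3  85.8 102.2] jaw ang -8.45 delta [ 0.0023062 -0.0001481 -0.1012823] rot [-0.001 -0.001 -0.002]
```

View pics/w11.png

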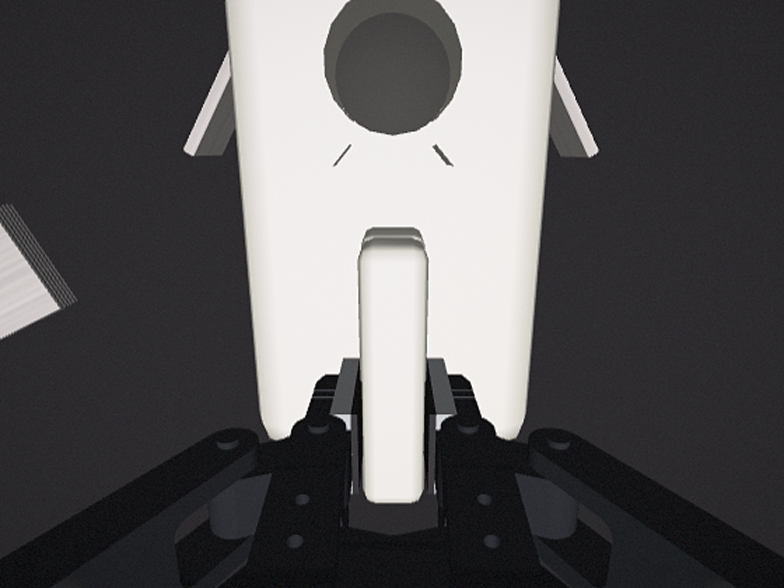

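Flare tips sit evenly either side of the can (cols 188 and 597, mid 392; handle 393), so it is well centred. Sliding on.

Call:
{"name": "drive_tool", "arguments": {
  "deltas": [
    [255,0,0,-0.006,0,0,0],
    [255,0,0,-0.016,0,0,0],
    [255,0,0,-0.027,0,0,0],
    [255,0,0,-0.038,0,0,0],
    [255,0,0,-0.049,0,0,0],
    [255,0,0,-0.06,0,0,0],
    [255,0,0,-0.07,0,0,0],
    [255,0,0,-0.08,0,0,0],
    [255,0,0,-0.086,0,0,0],
    [255,0,0,-0.086,0,0,0]
  ]
}}

```text
time: 16.7
tool_pos: [531.8, 171.3, 102.2]
tcp_rot: [120.5, 89.9, 22.0]
ft_force: [0.1, 2.4, 5.1]
finger_gap: 17.0
```

```bash
python3 - <<'E'
from h import *
s=sense();print(s["ft_force"],s["wrist_torque"],s["finger_gap"])
goto([534,186,100],-8.4)
w=snapshot("wrist");crop(w,0,0,560,420,1.4,"w12.png")
E
```

```text
[0.10183253 2.40043388 5.10655394] [ 0.37762224 -0.13124012 -0.03373798] 17.046007129549295
pos [531.8 171.3 102.2] jaw ang -8.45 delta [ 2.26680e-03  1.87000e-05 -1.49125e-02] rot [-0.001 -0.001 -0.002]
```

View pics/w12.png

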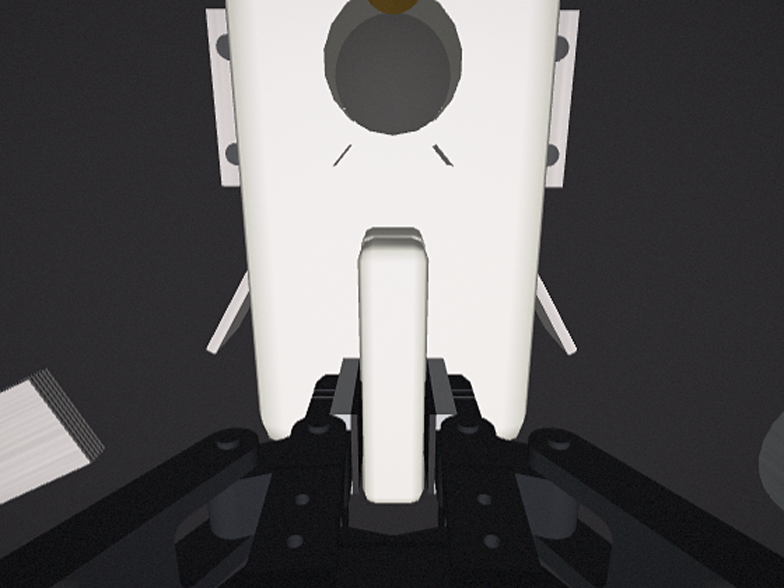

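Call:
{"name": "drive_tool", "arguments": {
  "deltas": [
    [255,0,0,-0.002,0,0,0],
    [255,0,0,-0.004,0,0,0],
    [255,0,0,-0.006,0,0,0],
    [255,0,0,-0.008,0,0,0],
    [255,0,0,-0.009,0,0,0],
    [255,0,0,-0.01,0,0,0],
    [255,0,0,-0.011,0,0,0],
    [255,0,0,-0.012,0,0,0],
    [255,0,0,-0.012,0,0,0],
    [255,0,0,-0.012,0,0,0]
  ]
}}

```text
time: 17.58
tool_pos: [533.4, 181.5, 102.2]
tcp_rot: [84.9, 89.9, -13.6]
ft_force: [0.2, -3.2, 7.2]
finger_gap: 17.3
```

Call:
{"name": "drive_tool", "arguments": {
  "deltas": [
    [255,0,0,-0.0005,0,0,0],
    [255,0,0,-0.001,0,0,0],
    [255,0,0,-0.0015,0,0,0],
    [255,0,0,-0.002,0,0,0],
    [255,0,0,-0.0025,0,0,0],
    [255,0,0,-0.003,0,0,0],
    [255,0,0,-0.003,0,0,0],
    [255,0,0,-0.003,0,0,0],
    [255,0,0,-0.003,0,0,0],
    [255,0,0,-0.003,0,0,0]
  ]
}}

```text
time: 18.42
tool_pos: [533.9, 184.3, 102.3]
tcp_rot: [82.1, 89.9, -16.4]
ft_force: [-1.0, -4.4, 7.9]
finger_gap: 16.4
```

```bash
python3 - <<'E'
from h import *
s=sense();print(s["ft_force"],s["wrist_torque"],s["finger_gap"])
goto([534,186,100],-8.4)
w=snapshot("wrist");crop(w,0,0,560,420,1.4,"w13.png")
E
```

```text
[-1.02082342 -4.40784723  7.89085839] [-0.75554396  0.02419207 -0.04453136] 16.425355597584222
pos [533.9 184.3 102.3] jaw ang -8.51 delta [ 0.0022511 -0.0001248 -0.0016694] rot [-0.002  0.    -0.002]
```

View pics/w13.png

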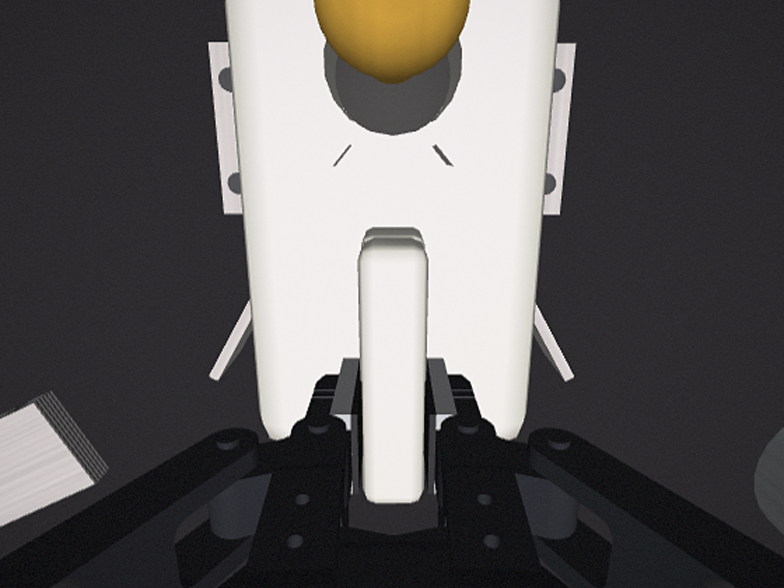

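Call:
{"name": "drive_tool", "arguments": {
  "deltas": [
    [255,0,0,-0.0005,0,0,0],
    [255,0,0,-0.001,0,0,0],
    [255,0,0,-0.0015,0,0,0],
    [255,0,0,-0.002,0,0,0],
    [255,0,0,-0.0025,0,0,0],
    [255,0,0,-0.003,0,0,0],
    [255,0,0,-0.003,0,0,0],
    [255,0,0,-0.003,0,0,0],
    [255,0,0,-0.003,0,0,0],
    [255,0,0,-0.003,0,0,0]
  ]
}}

```text
time: 19.3
tool_pos: [533.7, 185.0, 102.2]
tcp_rot: [7.4, 89.8, -91.1]
ft_force: [-5.4, -15.2, 13.6]
finger_gap: 17.5
```

Call:
{"name": "drive_tool", "arguments": {
  "deltas": [
    [255,0,0,-0.001,0,0,0],
    [255,0,0,-0.001,0,0,0],
    [255,0,0,-0.001,0,0,0],
    [255,0,0,0,0,0,0],
    [255,-0.0005,0,0.001,0,0,0],
    [255,-0.001,0,0.0018,0,0,0],
    [255,-0.001,0,0.0018,0,0,0],
    [255,-0.001,0,0.0018,0,0,0],
    [255,-0.001,0,0.0018,0,0,0],
    [255,-0.001,0,0.0018,0,0,0]
  ]
}}

```text
time: 20.13
tool_pos: [533.4, 185.0, 102.2]
tcp_rot: [24.3, 89.9, -74.2]
ft_force: [0.4, -6.1, 2.9]
finger_gap: 17.1
```

```bash
python3 - <<'E'
from h import *
s=sense();print(s["ft_force"],s["wrist_torque"],s["finger_gap"])
goto([534,186,100],-8.4)
w=snapshot("wrist");crop(w,0,0,560,420,1.4,"w14.png");sd=snapshot("side");crop(sd,150,180,370,340,3.5,"sd14.png")
E
```

```text
[ 0.40987818 -6.1317206   2.9145041 ] [-1.01451976 -0.17689121 -0.21841707] 17.141417608257825
pos [533.4 185.  102.2] jaw ang -8.51 delta [ 0.0022374  0.0004094 -0.0010588] rot [-0.002  0.001 -0.001]
```

View pics/w14.png

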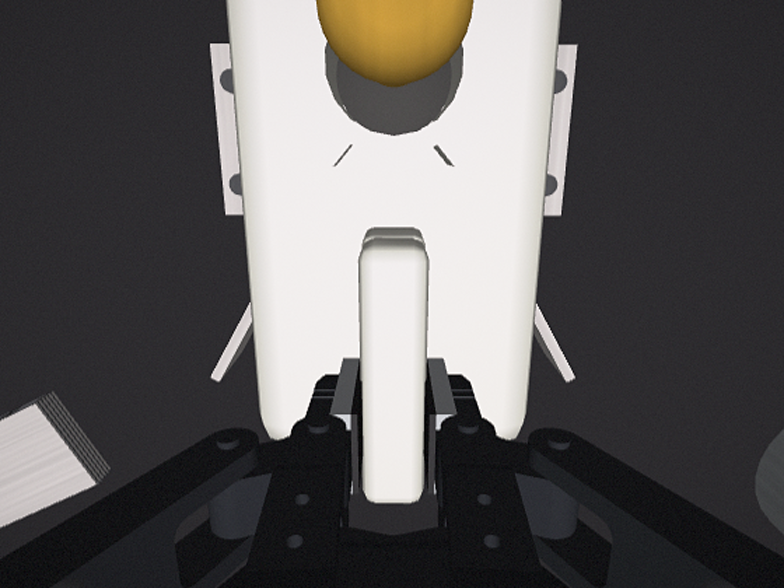

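View pics/sd14.png

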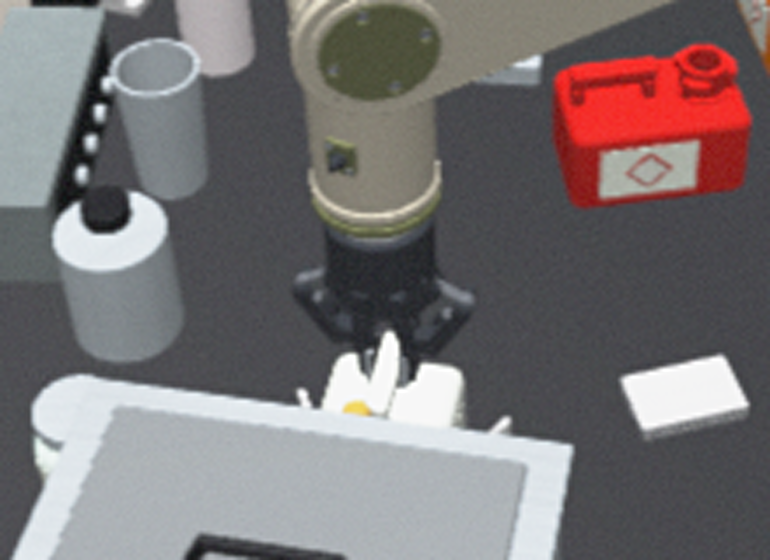

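Travel was 174 mm against 174.5 expected, and the can now resists with 15 N, so it is home. Releasing.

Call:
{"name": "drive_tool", "arguments": {
  "deltas": [
    [150,0,0,0,0,0,0],
    [150,0,0,0,0,0,0],
    [150,0,0,0,0,0,0],
    [150,0,0,0,0,0,0],
    [150,-0.005,0,0,0,0,0],
    [150,-0.015,0,0,0,0,0],
    [150,-0.03,0,0,0,0,0],
    [150,-0.05,0,0,0,0,0],
    [150,-0.07,0,0,0,0,0],
    [150,-0.09,0,0,0,0,0]
  ]
}}

```text
time: 21.07
tool_pos: [533.4, 185.6, 194.0]
tcp_rot: [119.5, 90.0, 21.0]
ft_force: [1.1, 1.2, 0.2]
finger_gap: 35.2
```

Call:
{"name": "drive_tool", "arguments": {
  "deltas": [
    [150,-0.02,0,0.02,0,0,0],
    [150,-0.04,0,0.04,0,0,0],
    [150,-0.06,0,0.06,0,0,0],
    [150,-0.08,0,0.07,0,0,0],
    [150,-0.09,0,0.08,0,0,0],
    [150,-0.09,0,0.08,0,0,0],
    [150,-0.09,0,0.08,0,0,0],
    [150,-0.09,0,0.08,0,0,0],
    [150,-0.09,0,0.08,0,0,0],
    [150,-0.09,0,0.08,0,0,0]
  ]
}}

```text
time: 21.9
tool_pos: [520.9, 106.9, 280.4]
tcp_rot: [-78.5, 89.9, -177.0]
ft_force: [-0.7, -0.8, 0.4]
finger_gap: 35.0
```

```bash
python3 - <<'E'
from h import *
w=snapshot("wrist");crop(w,0,0,560,420,1.4,"w15.png");sd=snapshot("side");crop(sd,150,100,370,340,2.5,"sd15.png");sc=snapshot("scene");crop(sc,0,0,560,420,1.4,"sc15.png")
import pickle;pickle.dump((w,sc,sd),open("v15.pkl","wb"))
E
```

```text
(no output)
```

View pics/w15.png

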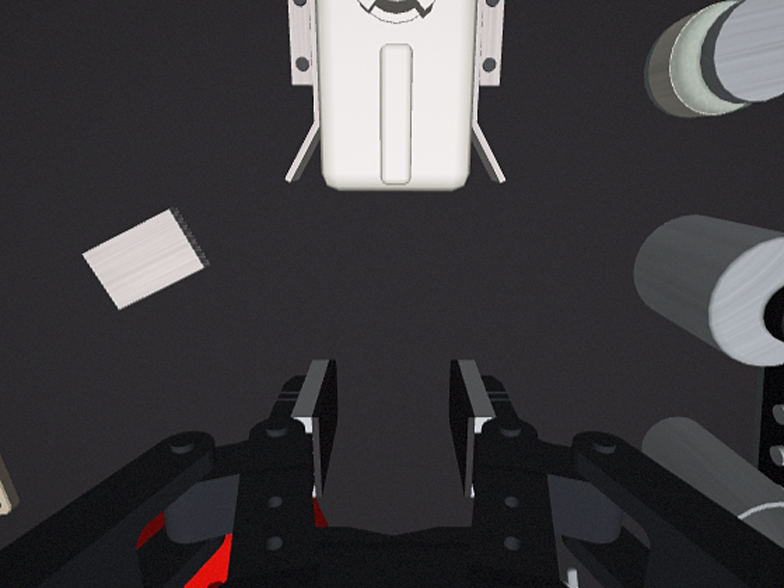

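View pics/sc15.png

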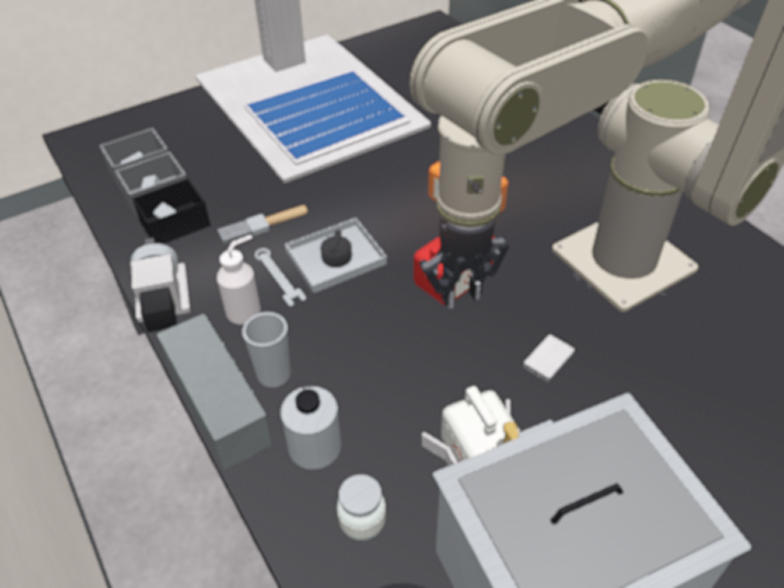

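View pics/sd15.png

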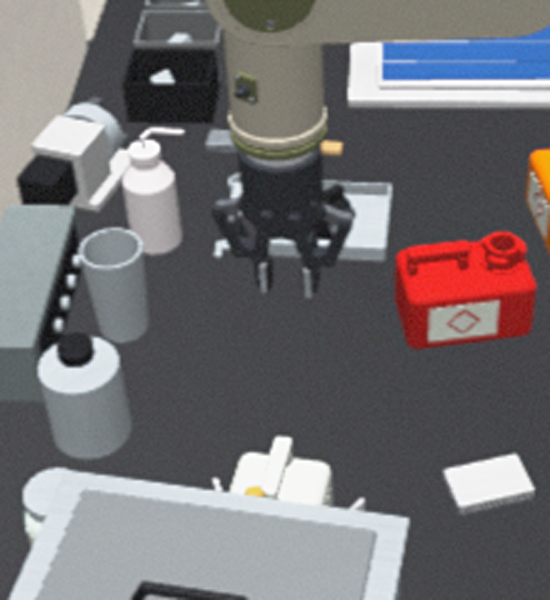

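```bash
python3 - <<'E'
from h import *
import pickle
w,sc,sd=pickle.load(open("v15.pkl","rb"))
f=lambda u,v,z:onz(w,u/1.4,v/1.4,z)
c=np.array([np.cos(np.radians(81.6)),np.sin(np.radians(81.6))]);n=np.array([-c[1],c[0]])
tl,tr=f(289,181,36)[:2],f(503,181,36)[:2];m=(tl+tr)/2;print("tips",tl,tr,np.linalg.norm(tl-tr))
for nm,p,z in[("handle end(-118)",(395.5,185),125),("handle front",(396,44),125),("rearL",(324,150),90),("rearR",(471,150),90)]:
    d=f(*p,z)[:2]-m;print(nm,"cleaner x",-121+d@c,"lat",d@n)
E
```

```text
tips [449.11232237 166.7031016 ] [609.28546217 143.13669483] 161.89753005982018
handle end(-118) cleaner x -117.95798536971901 lat 0.5699763160374827
handle front cleaner x -43.25908906662359 lat 0.4443251838947351
rearL cleaner x -98.41958771650806 lat 46.27890832526038
rearR cleaner x -98.38552916178685 lat -47.76840246880532
```

The handle's rear end measures at cleaner x = -118.0 (expected -118) and lies 0.6 mm off centre, so the can is home. Handing in.

```bash
python3 -c "
from bench import hand_in,sense
print(hand_in(),sense()['time'])"
```

```text
the job is handed in; nothing more can be done
the job is handed in; nothing more can be done
```

The job is done and handed in at about 22 s, with no verdict reported. I pressed the cap down with about 17 N, turned it 60° anticlockwise, lifted it off and stood it upright near the centre of the tray. Then I slid the open can by its handle between the guides until it met the end stop with about 15 N, let go and backed clear.

**Can position:** in the last pictures the handle's rear end lies at cleaner x = -118.0 mm (expected -118) and within about 0.6 mm of the guides' centre line. The handle's front end read -43.3 mm against -42, which is within calibration error. The travel to the stop was 174 mm against 174.5 expected.

**Cap and other things:** the last scene picture shows the cap standing in the tray. The other things on the bench look unmoved, judged by eye, not measured.

**What did not quite agree:**
- The mouth measured about 3.5 mm from where the capped estimate put it, so the can may have shifted 2–3 mm when the cap came off. I corrected for this before gripping the handle.
- Setting the cap down touched the tray with about 18 N.
- The spout over the mouth was seen only partly in the wrist view, with the can against the stop and still gripped. It lay in line with the mouth there. After release the spout was out of the wrist view, so that last check rests on the can's position.

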